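# Make up a step-down kit and an extension kit of vacuum fittings

### The arm

A 6-joint arm with a two-finger parallel gripper is mounted at the origin on a cart in front of the work surface, level with it; the furniture and walls round the work are solid. World frame = base frame: x ahead of the robot, y to its left, z up, the work surface at z = 0. Lengths are in mm, angles in rad, forces in N, time in s.
With the tool pointing down it reaches from about 325 to 775 mm from the base axis. Payload 5.5 kg.
Tool frame: the origin (TCP) lies at the very end of the fingers, on their centre line; the grasp point (between the pads) lies 19 mm behind it; z points along the fingers, y is the line along which they close (so a half turn about z gives the same grasp; the last joint's range is limited). The gripper opens to 85 mm and grips with 20 to 120 N. Pads are 22 mm wide; open, the fingers measure 114 mm over their backs; the gripper's body (76 mm by 85 mm) begins 54 mm behind the grasp point. The pads swing forward as they close: fully open they stand 13 mm farther back than shut.
Start: joints at [1.273, 0.091, 1.231, -0, 1.82, -0.057], TCP at [143.091, 582.702, 231.275] pointing down, gripper open.
Joint ranges: [-2.87, 2.87], [-0.86, 2.18], [0.17, 2.46], [-1.51, 4.65], [0.06, 2.69], [-2.65, 2.65]. Speed limits (rad/s): [2.57, 2.57, 3.01, 3.14, 3.14, 3.14].

### API

Orientations are given as a 3x3 rotation matrix whose columns are the frame's x, y, z axes.
In Python, from plant import monitor, cams, ticket gives the robot as it stands.
- The arm moves only by the tool step_arm, never from a script. Its argument "rows" is a list of rows, each an object of numbers: "x", "y", "z": the shift along the tool's x, y, z in mm; "rx", "ry", "rz": the turn, a rotation vector about the tool's x, y, z in degrees; "jaw": the opening, from 0 (shut) to 1 (fully open). In form: [{"x": .., "y": .., "z": .., "rx": .., "ry": .., "rz": .., "jaw": ..}, ...]. A call has 1 to 5 rows; each row is the pose to reach, as a shift and turn from the pose commanded when the call began, along the tool's axes at that moment; what a row does not reach only later rows make up. A row lasts 1/10 s, in which the tool goes at most 50 mm and 8.59 degrees, less where a joint would pass 70% of its speed; a pose out of reach is approached as far as the arm can. A call with a gripper value outside its range is refused whole. The fingers move at their own pace and stop on an object; "grip_force" is the grip in N (left out, the last holds). Time passes only in rows, so rows that repeat a pose let the fingers close. It gives the time, the measured TCP pose, the force, the opening and the grip force at its end, in the units of the state.
- monitor.sense(): the state, without advancing time (a new reading comes with each control period).
- cams.grab_frame(name): name is "side" or "top" or "wrist"; returns a dict with "image" (384x512x3 uint8, red, green, blue), "vfov" (degrees; the focal length in pixels is half the picture's height over the tangent of half this angle, whatever the lens; pixels are square), "cx", "cy" (the principal point, pixels), "world_from_camera" (4x4, takes a point from camera to world coordinates). Camera axes: x right, y down, z forward; pixel columns grow to the right and rows downward; lengths in mm; the calibration is good to about 2 mm. A picture is of the moment at which its call begins. There is no depth.
- ticket.close_job(): hands the job in; it is judged then, once.
The state is a dict: "time": time; "qpos": joint angles; "qd": joint speeds; "tau": joint torques, N m; "tool_pos": TCP position; "ee_rot": TCP orientation; "wrist_force": force on the tool from outside, world axes, zero at the start; "ft_torque": the same for the moment, N m; "opening": finger opening in mm; "grip_force": force on a finger pad.
Only numpy, scipy, OpenCV 4.12 (cv2) and the standard library are available. Lean on these libraries where they do the work, as an engineer would, in place of code of your own. Each camera call takes 0.05 s, during which the arm holds its last target. There are 200 camera calls.

### The job

Make up the step-down kit on the grey kit board with the wide seat, whose clamp is already on its post and must stay there: lay the largest centring ring on the seat and stand the conical reducer on that ring, wide end down and centred. Make up the extension kit on the board with the small seat: lay the middle-sized centring ring on the seat, stand the straight nipple upright and centred on that ring, and put the loose clamp flat over the bare post. Set reducer and nipple down gently so that their seals are not bruised, and leave the blank flange and the smallest ring, which belong to neither kit, where they lie.

Things in the scene. Friction and masses are not known exactly. Their poses are not given: they have to be found in the camera images.
- board_40: Kit board of the step-down kit, fixed: grey plate 190 x 92 mm, top 10 mm above the bench, long way within 15 degrees of world x. At (-50, 0) mm a white seat 48 mm across, flat top 24 mm up, tapered boss 5 mm high (27 mm across at its foot, 18 at its top); at (+58, 0) a post 24 mm thick, top 32 mm up, with a clamp on it. Origin: centre of its underside; +x from seat to post, z up.
- board_25: Kit board of the extension kit, fixed: same plate. At (-50, 0) mm a smaller white seat 34 mm across, flat top 24 mm up, boss 5 mm high (11.6 mm across at its foot, 6 at its top); at (+58, 0) a bare post 16 mm thick with a rounded top 32 mm up. Either board may be the one on the left. Origin: centre of its underside; +x from seat to post, z up.
- ring_40: The largest of three centring rings, lying flat: dark O-ring round a bright metal ring, 54 mm across, 8 mm thick, clear bore 34 mm, 20 g. On the seat its bore goes round the boss. Grip it across the rim. Origin: centre of its underside, z up.
- reducer_40: Conical reducer standing on its wide end: bright metal, bottom flange 55 mm across and 10 mm thick, cone narrowing upwards, top flange 30 mm across; 45 mm tall, 130 g. Best gripped from above across the narrow top, between 34 and 44 mm above its underside. Origin: centre of its underside, z up.
- clamp_40_bore (a point): Bore centre, at the underside, of the large clamp, 74 x 108 x 20 mm, already lying over the post of the step-down board with its screw away from the seat; to stay there. y from hinge to screw, z up.
- ring_25: The middle-sized centring ring, lying flat: dark O-ring round a bright ring, 38 mm across, 8 mm thick, clear bore 16 mm, 15 g. On the small seat its bore goes round the boss. Origin: centre of its underside, z up.
- nipple_25: Straight nipple standing upright: a bright metal tube 28 mm thick with a flange of 40 mm (8 mm thick) at each end, 60 mm tall, 140 g. The tube between the flanges can be gripped from above with the fingers either side of the upper flange. Origin: centre of its underside, z up.
- clamp_25_bore (a point): Bore centre, at the underside, of the small loose clamp: closed bright metal ring lying flat, 56 mm wide along its x, 20 mm high, 90 mm along its y from hinge to wing screw (+y), z up, 90 g. Bore 30 mm clear: goes over the bare post, clamp then lies on the plate, screw any way (away from the seat leaves most room). Grip across the ring, along its x, centred on this point.
- blank_25: A blank flange: plain bevelled metal disc 40 mm across, 8 mm thick, lying on the bench; belongs to neither kit. Origin: centre of its underside.
- ring_16: The smallest centring ring, 30 mm across, 8 mm thick, lying on the bench; belongs to neither kit. Origin: centre of its underside.
Things that resemble listed ones, but are neither listed nor needed, are in the scene too. Leave any yellow look-alike of the nipple_25 alone.

How it is judged:
By the outcome, as a careful person would: the job done as asked, in the order asked, and still so for the second after the job is handed in, with the robot touching nothing.
It also fails if it takes over 144 s, if anything falls off the work surface, if the arm or the gripper's body presses on something with over 40 N, if the wrist force passes 120 N, or if a joint passes its speed limit or range.

## Working session

There is one attempt and no reset: what is moved stays moved. The work goes in short steps, Python scripts to look and compute and a tool call to move; the robot and the scene stay as the last step left them, time stands still between calls to the robot, and variables do not carry over. Pictures are saved under pics/ and viewed, at most 14 in all, crops included, and the job is handed in when it is done.

Besides the shell and the picture viewer there is one more tool, called after "Call:" as a command line: name --argument value ..., lists and objects as JSON in quotes. step_arm: Moves the arm, as the interface text tells. Its arguments: {"type":"object","properties":{"rows":{"type":"array"},"grip_force":{"type":"number"}},"required":["rows"]}

```bash
ls; mkdir -p pics; python3 - <<'E'
from plant import monitor,cams
import cv2,numpy as np
np.set_printoptions(precision=3,suppress=True)
s=monitor.sense();print(s)
for n in("top","side"):
    f=cams.grab_frame(n);print(n,f["vfov"],f["cx"],f["cy"],f["world_from_camera"])
    np.savez(f"{n}0.npz",**f)
    cv2.imwrite(f"pics/{n}0.png",cv2.resize(f["image"][:,:,::-1],(800,600),interpolation=cv2.INTER_CUBIC))
E
```

```text
pics
{'time': 0.0, 'qpos': array([ 1.273,  0.092,  1.232,  0.   ,  1.82 , -0.057]), 'qd': array([ 0.001, -0.   ,  0.001, -0.001,  0.001,  0.   ]), 'tau': array([ -0.003, -45.874, -41.801,  -0.   ,   0.012,  -0.   ]), 'tool_pos': array([142.996, 582.422, 230.125]), 'ee_rot': array([[-0.971,  0.238, -0.001],
       [ 0.238,  0.971, -0.002],
       [ 0.   , -0.002, -1.   ]]), 'wrist_force': array([ 0.067, -0.374, -0.509]), 'ft_torque': array([-0.014, -0.021,  0.013]), 'grip_force': 0.0, 'opening': 85.0375131222477}
top 48.30029498628736 261.92289650472816 189.09021957891088 [[  -0.008   -0.977    0.215  303.8  ]
 [  -1.       0.009    0.005  111.83 ]
 [  -0.007   -0.215   -0.977 1152.468]
 [   0.       0.       0.       1.   ]]
side 52.5708492054951 250.07668672638533 196.01615461526958 [[   0.855   -0.231    0.464   23.026]
 [  -0.518   -0.37     0.771 -735.667]
 [  -0.006   -0.9     -0.436  504.521]
 [   0.       0.       0.       1.   ]]
```

View pics/top0.png

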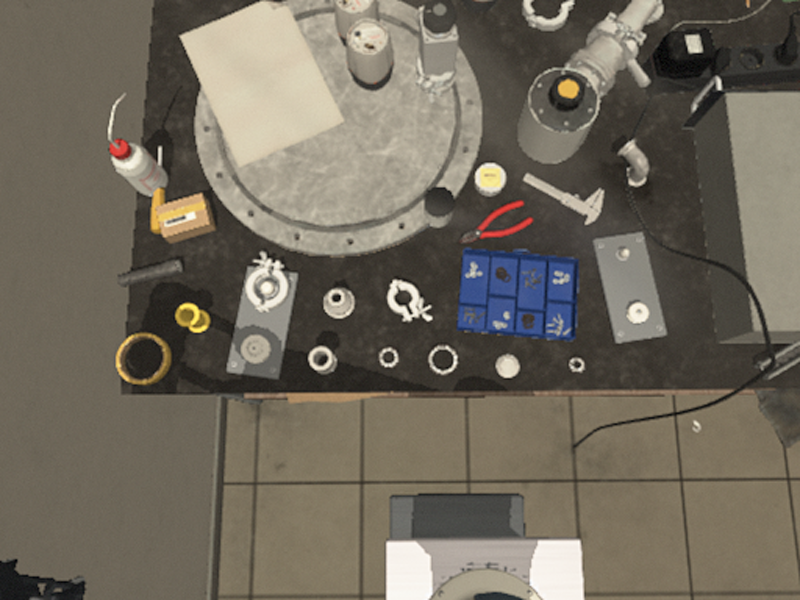

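View pics/side0.png

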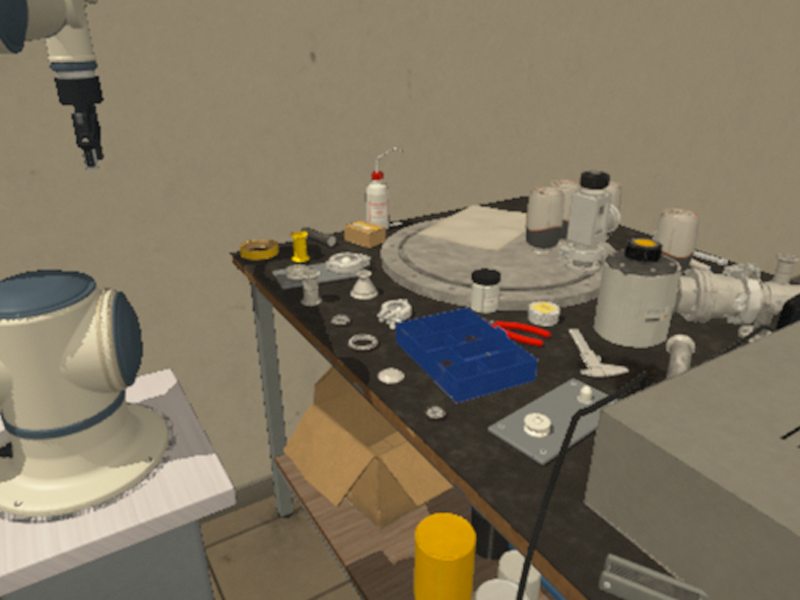

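The top view shows board_40 at left: clamp on post at (267,285), wide seat at (256,349). The reducer is at (338,301), nipple (321,360), ring_25 (389,357), ring_40 (443,360), blank (507,366), ring_16 (577,365) and loose clamp (405,300). board_25 is at right: post (623,253), seat (638,313). The side view agrees, with the yellow look-alike at the far left.

```bash
cat > h.py <<'E'
import numpy as np,cv2
from plant import monitor,cams
np.set_printoptions(precision=2,suppress=True)
def ray(f,u,v):
    F=f["image"].shape[0]/2/np.tan(np.radians(float(f["vfov"]))/2)
    T=np.array(f["world_from_camera"]);d=T[:3,:3]@np.array([(u-f["cx"])/F,(v-f["cy"])/F,1]);return T[:3,3],d
def px(f,u,v,z):
    o,d=ray(f,u,v);return (o+d*(z-o[2])/d[2])
def proj(f,p):
    F=f["image"].shape[0]/2/np.tan(np.radians(float(f["vfov"]))/2)
    T=np.array(f["world_from_camera"]);c=T[:3,:3].T@(np.array(p)-T[:3,3]);return F*c[:2]/c[2]+[float(f["cx"]),float(f["cy"])]
def go(x,y,z,yaw=None):
    """shift for the tool; yaw = world angle (deg) of the closing line (tool y), mod 180"""
    s=monitor.sense();R=s["ee_rot"];d=R.T@(np.array([x,y,z])-s["tool_pos"])
    a=np.degrees(np.arctan2(R[1,1],R[0,1]));msg=""
    if yaw is not None:
        t=(yaw-a+90)%180-90;msg=f"rz={-t:.1f} (or {-t+np.sign(t)*180:.1f})"
    tilt=np.cross(R[:,2],[0,0,-1]);tilt=np.degrees(R.T@tilt)
    print("go",d,msg,"tilt fix",tilt,"q6",s["qpos"][5],"pos",s["tool_pos"],"yaw",a)
def shot(n,name,crop=None,view=True):
    f=cams.grab_frame(n);np.savez(name+".npz",**f)
    im=f["image"][:,:,::-1]
    if crop: im=im[crop[1]:crop[3],crop[0]:crop[2]]
    k=min(800/im.shape[1],600/im.shape[0]);cv2.imwrite(f"pics/{name}.png",cv2.resize(im,None,fx=k,fy=k,interpolation=cv2.INTER_CUBIC)) if view else 0
    return f
E
python3 - <<'E'
from h import *
f=dict(np.load("top0.npz"))
for n,u,v,z in[("clamp40",267,285,30),("seat40",256,349,26),("reducer",338,298,45),("nipple",319,355,60),("ring25",389,357,8),("ring40",443,360,8),("blank",507,366,8),("ring16",577,365,8),("clamp25",405,300,20),("post25",623,253,32),("seat25",638,313,26)]:
    print(n,px(f,u*.64,v*.64,z))
s=monitor.sense()
w=shot("wrist","w0");T=w["world_from_camera"];R=s["ee_rot"];print(w["vfov"],w["cx"],w["cy"]);print(R.T@T[:3,:3],R.T@(T[:3,3]-s["tool_pos"]))
E
```

```text
clamp40 [572.03 363.15  30.  ]
seat40 [461.53 378.51  26.  ]
reducer [544.64 238.42  45.  ]
nipple [445.93 266.48  60.  ]
ring25 [448.19 153.46   8.  ]
ring40 [442.21  60.86   8.  ]
blank [430.97 -48.35   8.  ]
ring16 [ 431.64 -167.95    8.  ]
clamp25 [545.45 125.19  20.  ]
post25 [ 622.71 -253.77   32.  ]
seat25 [ 517.69 -273.17   26.  ]
63.406900782013835 254.16938801310343 190.1825971037283
[[-0.   -0.95 -0.31]
 [ 1.   -0.   -0.  ]
 [-0.   -0.31  0.95]] [  80.13    0.95 -142.62]
```

```bash
python3 -c "
from h import *
go(460,200,230,90)"
```

```text
go [-399.03 -295.88    0.81] rz=-13.8 (or 166.2) tilt fix [-0.08 -0.   -0.  ] q6 -0.056721261124337695 pos [143.03 582.5  230.4 ] yaw 76.20479951539443
```

Call:
step_arm --rows '[{"x": -40,"y": -30},{"x": -80,"y": -60},{"x": -120,"y": -90},{"x": -160,"y": -120},{"x": -200,"y": -150}]'

```text
invalid input at $.rows[0]: expected keys x, y, z, rx, ry, rz, jaw
```

Call:
step_arm --rows '[{"x": -40,"y": -30},{"x": -80,"y": -60},{"x": -120,"y": -90},{"x": -160,"y": -120},{"x": -200,"y": -146}]'

```text
invalid input at $.rows[0]: expected keys x, y, z, rx, ry, rz, jaw
```

Call:
step_arm --rows '[{"rz": -7},{"rz": -13.8},{"rz": -13.8},{"rz": -13.8}]'

```text
invalid input at $.rows[0]: expected keys x, y, z, rx, ry, rz, jaw
```

```bash
python3 -c "
from h import *
shot('wrist','w1');go(460,200,230,90);print(monitor.sense()['time'])"
```

```text
go [-399.03 -295.93    0.9 ] rz=-13.8 (or 166.2) tilt fix [-0.07 -0.    0.  ] q6 -0.0567333198271911 pos [143.04 582.54 230.56] yaw 76.20559354540036
0.2
```

View pics/w1.png

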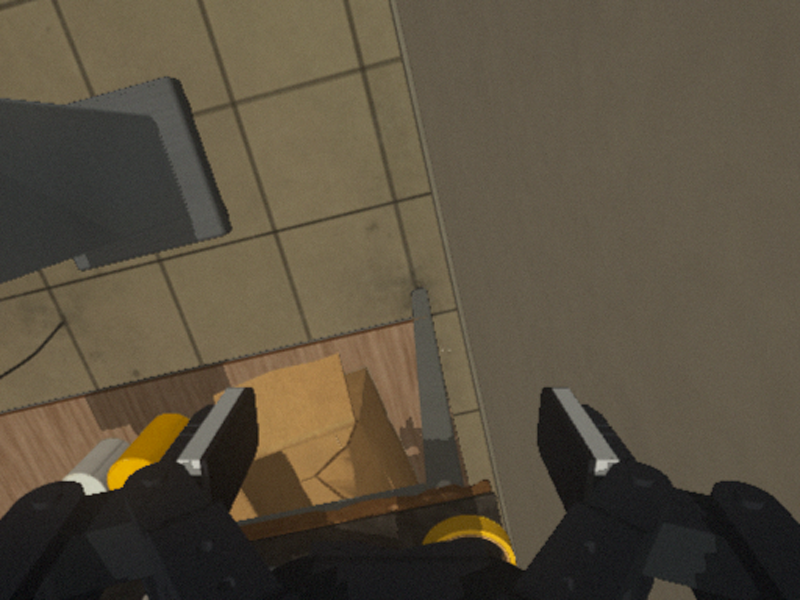

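My first calls were refused because every row needs all seven keys. The picture shows only floor and the fingertips at about (215,450) and (590,440), so I'll view with the TCP farther out.

Call:
step_arm --rows '[{"x": -40,"y": -26,"z": 0,"rx": 0,"ry": 0,"rz": 0,"jaw": 1},{"x": -80,"y": -52,"z": 0,"rx": 0,"ry": 0,"rz": 0,"jaw": 1},{"x": -120,"y": -78,"z": 0,"rx": 0,"ry": 0,"rz": 0,"jaw": 1},{"x": -160,"y": -104,"z": 0,"rx": 0,"ry": 0,"rz": 0,"jaw": 1},{"x": -200,"y": -130,"z": 0,"rx": 0,"ry": 0,"rz": 0,"jaw": 1}]'

```text
time: 0.7
tool_pos: [307.2, 407.2, 231.1]
ee_rot: [[-0.971, 0.238, 0.0], [0.238, 0.971, 0.0], [-0.0, 0.0, -1.0]]
wrist_force: [0.9, 0.4, -0.9]
opening: 85.1
grip_force: 0.0
```

```bash
python3 -c "
from h import *
go(570,200,230,90);print(monitor.sense()['time'])"
```

```text
go [-304.6  -138.69    1.16] rz=-13.8 (or 166.2) tilt fix [0.   0.01 0.  ] q6 -0.4725971873088544 pos [307.17 407.21 231.14] yaw 76.22932239803859
0.7
```

Call:
step_arm --rows '[{"x": -45,"y": -20,"z": 0,"rx": 0,"ry": 0,"rz": 0,"jaw": 1},{"x": -90,"y": -40,"z": 0,"rx": 0,"ry": 0,"rz": 0,"jaw": 1},{"x": -135,"y": -60,"z": 0,"rx": 0,"ry": 0,"rz": 0,"jaw": 1},{"x": -180,"y": -80,"z": 0,"rx": 0,"ry": 0,"rz": 0,"jaw": 1},{"x": -225,"y": -100,"z": 0,"rx": 0,"ry": 0,"rz": 0,"jaw": 1}]'

```text
time: 1.2
tool_pos: [502.3, 256.4, 231.3]
ee_rot: [[-0.971, 0.239, 0.0], [0.239, 0.971, 0.0], [-0.0, 0.0, -1.0]]
wrist_force: [0.3, 0.3, 1.0]
opening: 85.3
grip_force: 0.0
```

Call:
step_arm --rows '[{"x": -40,"y": -20,"z": 0,"rx": 0,"ry": 0,"rz": -7,"jaw": 1},{"x": -73,"y": -33,"z": 0,"rx": 0,"ry": 0,"rz": -13.8,"jaw": 1},{"x": -73,"y": -33,"z": 0,"rx": 0,"ry": 0,"rz": -13.8,"jaw": 1},{"x": -73,"y": -33,"z": 0,"rx": 0,"ry": 0,"rz": -13.8,"jaw": 1},{"x": -73,"y": -33,"z": 0,"rx": 0,"ry": 0,"rz": -13.8,"jaw": 1}]'

```text
time: 1.7
tool_pos: [563.3, 209.3, 231.3]
ee_rot: [[-1.0, 0.0, -0.0], [0.0, 1.0, 0.0], [0.0, 0.0, -1.0]]
wrist_force: [-0.4, 0.6, -1.0]
opening: 85.0
grip_force: 0.0
```

```bash
python3 -c "
from h import *
shot('wrist','w2');go(570,-200,230,90)"
```

```text
go [  -6.55 -409.49    1.39] rz=0.0 (or -180.0) tilt fix [ 0.02  0.   -0.  ] q6 -1.2719942968712112 pos [563.21 209.49 231.55] yaw 90.0328141104652
```

View pics/w2.png

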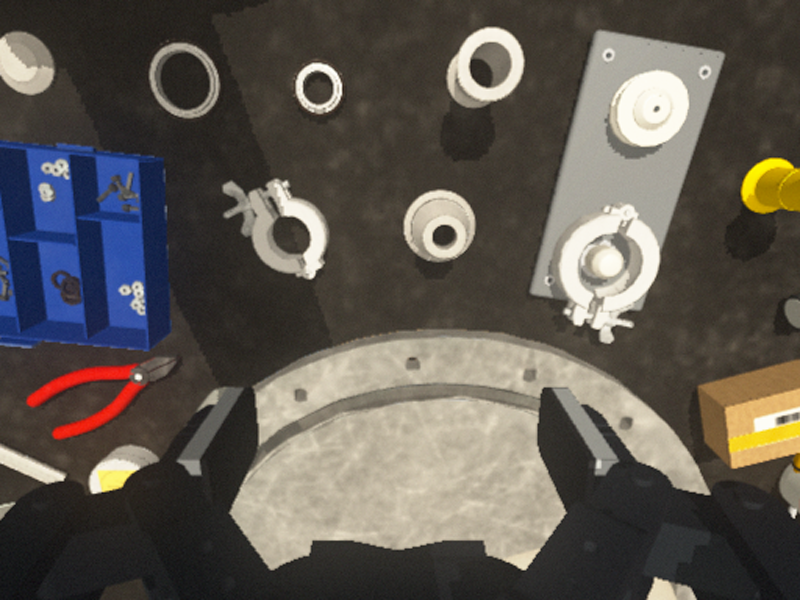

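The wrist view shows ring_40 at (185,80), ring_25 (318,88), nipple (490,65), reducer (442,228), loose clamp (290,235) with its screw to the upper left, seat_40 (650,108), and the board_40 clamp at (606,262).

Next I'll look at the right side.

Call:
step_arm --rows '[{"x": 0,"y": -45,"z": 0,"rx": 0,"ry": 0,"rz": 0,"jaw": 1},{"x": 0,"y": -90,"z": 0,"rx": 0,"ry": 0,"rz": 0,"jaw": 1},{"x": 0,"y": -135,"z": 0,"rx": 0,"ry": 0,"rz": 0,"jaw": 1},{"x": 0,"y": -180,"z": 0,"rx": 0,"ry": 0,"rz": 0,"jaw": 1},{"x": 0,"y": -225,"z": 0,"rx": 0,"ry": 0,"rz": 0,"jaw": 1}]'

```text
time: 2.25
tool_pos: [563.3, -16.7, 232.0]
ee_rot: [[-1.0, -0.002, 0.001], [-0.002, 1.0, 0.0], [-0.001, 0.0, -1.0]]
wrist_force: [0.2, 0.4, 1.4]
opening: 85.6
grip_force: 0.0
```

Call:
step_arm --rows '[{"x": -10,"y": -45,"z": 0,"rx": 0,"ry": 0,"rz": 0,"jaw": 1},{"x": -20,"y": -90,"z": 0,"rx": 0,"ry": 0,"rz": 0,"jaw": 1},{"x": -40,"y": -135,"z": 0,"rx": 0,"ry": 0,"rz": 0,"jaw": 1},{"x": -50,"y": -175,"z": 0,"rx": 0,"ry": 0,"rz": 0,"jaw": 1},{"x": -50,"y": -175,"z": 0,"rx": 0,"ry": 0,"rz": 0,"jaw": 1}]'

```text
time: 2.75
tool_pos: [614.0, -195.0, 230.0]
ee_rot: [[-1.0, 0.004, -0.001], [0.004, 1.0, -0.001], [0.001, -0.001, -1.0]]
wrist_force: [0.2, -0.5, 0.0]
opening: 85.3
grip_force: 0.0
```

Call:
step_arm --rows '[{"x": 0,"y": 0,"z": 0,"rx": 0,"ry": 0,"rz": 0,"jaw": 1},{"x": 0,"y": 0,"z": 0,"rx": 0,"ry": 0,"rz": 0,"jaw": 1}]'

```text
time: 2.95
tool_pos: [614.1, -189.7, 231.9]
ee_rot: [[-1.0, -0.002, 0.001], [-0.002, 1.0, 0.0], [-0.001, 0.0, -1.0]]
wrist_force: [0.4, -0.4, 0.5]
opening: 85.7
grip_force: 0.0
```

```bash
cat > seg.py <<'E'
from h import *
import sys
f=dict(np.load(sys.argv[1]+".npz"));im=f["image"];hsv=cv2.cvtColor(im,cv2.COLOR_RGB2HSV)
m=((hsv[...,2]>float(sys.argv[2]))&(hsv[...,1]<75)).astype(np.uint8)*255
cs,_=cv2.findContours(m,cv2.RETR_CCOMP,cv2.CHAIN_APPROX_NONE)
for c in cs:
    if cv2.contourArea(c)<60 or len(c)<8: continue
    (u,v),(a,b),t=cv2.fitEllipse(c)
    if v>250: continue
    print(f"px {u:.1f},{v:.1f} axes {a:.1f},{b:.1f} area {cv2.contourArea(c):.0f} z8 {px(f,u,v,8)[:2]} z29 {px(f,u,v,29)[:2]} z60 {px(f,u,v,60)[:2]} mm/px {np.linalg.norm(px(f,u+1,v,8)-px(f,u,v,8)):.2f}")
E
python3 - <<'E'
from h import *
shot('wrist','w3');go(570,-200,230,90)
E
for n in w2 w3; do echo $n; python3 seg.py $n 150; done
```

```text
go [ 44.11 -10.3    2.  ] rz=0.1 (or -179.9) tilt fix [0.   0.06 0.  ] q6 -1.9254161793353246 pos [ 614.09 -189.61  232.04] yaw 90.12090411314351
w2
px 338.8,239.6 axes 8.7,10.3 area 68 z8 [669.66 320.76] z29 [658.98 314.43] z60 [643.22 305.09] mm/px 1.30
px 263.9,232.1 axes 9.3,10.6 area 72 z8 [658.91 222.98] z29 [648.85 222.26] z60 [634.  221.2] mm/px 1.29
px 85.8,189.6 axes 14.3,20.8 area 153 z8 [600.83   2.3 ] z29 [594.1   14.24] z60 [584.17  31.88] mm/px 1.24
px 281.0,143.6 axes 43.6,45.0 area 1539 z8 [544.11 242.21] z29 [540.64 240.39] z60 [535.51 237.71] mm/px 1.18
px 284.0,150.5 axes 15.1,16.6 area 196 z8 [552.39 245.95] z29 [548.45 243.91] z60 [542.62 240.91] mm/px 1.19
px 28.7,122.5 axes 7.4,12.1 area 66 z8 [519.36 -50.04] z29 [517.31 -35.09] z60 [514.28 -13.02] mm/px 1.16
px 181.2,146.3 axes 44.2,61.3 area 1407 z8 [547.17 124.13] z29 [543.52 129.08] z60 [538.14 136.4 ] mm/px 1.18
px 36.2,107.4 axes 11.0,17.9 area 120 z8 [502.55 -37.76] z29 [501.47 -23.52] z60 [499.86  -2.49] mm/px 1.14
px 203.6,55.8 axes 29.0,31.6 area 718 z8 [448.53 155.64] z29 [450.54 158.79] z60 [453.51
[... 1509 characters left out ...]
01  77.12] z60 [538.57  53.27] mm/px 1.13
px 378.3,76.0 axes 8.7,13.5 area 86 z8 [519.95 -51.13] z29 [520.76 -59.01] z60 [521.96 -70.65] mm/px 1.11
px 391.7,60.2 axes 12.4,21.6 area 179 z8 [503.68 -38.58] z29 [505.43 -47.18] z60 [508.01 -59.87] mm/px 1.09
px 304.1,57.5 axes 21.3,33.8 area 202 z8 [ 501.09 -134.29] z29 [ 502.99 -137.4 ] z60 [ 505.78 -142.  ] mm/px 1.09
px 183.8,109.8 axes 87.8,210.1 area 12929 z8 [ 556.51 -269.07] z29 [ 555.23 -264.46] z60 [ 553.34 -257.65] mm/px 1.14
px 492.6,5.2 axes 33.8,39.7 area 270 z8 [450.74  59.  ] z29 [455.52  44.81] z60 [462.58  23.86] mm/px 1.04
px 385.7,3.3 axes 8.4,28.7 area 152 z8 [449.07 -52.31] z29 [453.95 -60.12] z60 [461.14 -71.65] mm/px 1.04
```

View pics/w3.png

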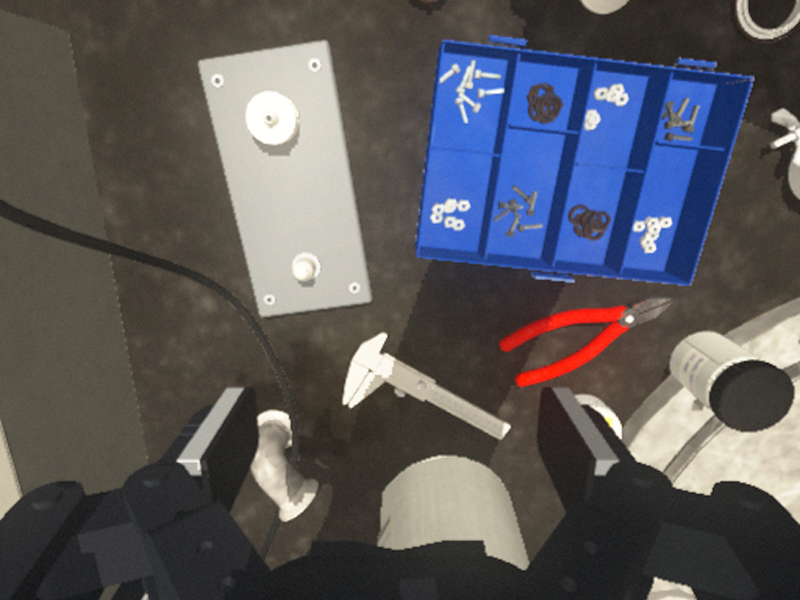

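The right view shows the seat_25 boss at (269,118), the bare post at (304,262), and the caliper, bin and cable clear of the plate. I'll now measure the seats, posts and board axes.

```bash
python3 - <<'E'
from h import *
for n,zs in(("w2",0),("w3",0)):
    f=dict(np.load(n+".npz"));im=f["image"];V=im.max(2).astype(int)
    row=69 if n=="w2" else 75
    print(n,V[row,(340 if n=="w2" else 125):(480 if n=="w2" else 235):3])
    for th in (195,210,225,240):
        m=cv2.medianBlur((V>th).astype(np.uint8)*255,3)
        cs,_=cv2.findContours(m,cv2.RETR_EXTERNAL,cv2.CHAIN_APPROX_NONE)
        for c in cs:
            A=cv2.contourArea(c)
            if A<80 or A>6000: continue
            (u,v),(a,b),t=cv2.fitEllipse(cv2.convexHull(c)) if len(cv2.convexHull(c))>4 else ((0,0),(0,0),0)
            if v<230 and (u>330 if n=="w2" else u<240): print(th,f"{u:.1f},{v:.1f} ax {a:.1f},{b:.1f} A{A:.0f}",px(f,u,v,24)[:2],px(f,u,v,32)[:2])
E
```

```text
w2 [ 65  63  63  63  60  64  58  62  67  64 156 174 175 171 173 176 173 204
 188 253 253 253 245 247 253 253 216 129 253 253 240 253 253 250 165 168
 165 160  59  53  53  55  57  61  58  61  58]
195 388.9,172.8 ax 61.5,87.9 A3522 [575.57 367.11] [573.47 363.53]
195 492.8,117.9 ax 30.9,39.7 A383 [513.38 473.17] [512.7  467.16]
195 415.5,68.8 ax 45.9,53.1 A1854 [462.85 380.04] [463.32 376.16]
210 388.1,165.5 ax 19.4,22.7 A274 [566.86 365.03] [564.95 361.49]
210 389.2,172.7 ax 61.3,86.8 A2041 [575.49 367.41] [573.39 363.82]
210 490.8,116.6 ax 26.4,37.0 A279 [511.92 470.65] [511.27 464.7 ]
210 415.8,68.6 ax 46.0,51.9 A1735 [462.63 380.36] [463.11 376.48]
225 389.0,167.2 ax 17.6,18.6 A232 [568.89 366.24] [566.94 362.68]
225 389.3,171.9 ax 60.9,83.0 A1804 [574.56 367.42] [572.48 363.84]
225 490.8,116.1 ax 25.6,36.1 A236 [511.45 470.57] [510.81 464.62]
225 416.2,68.4 ax 46.1,50.5 A1708 [462.46 380.72] [462.95 376.83]
240 389.6,167.3 ax 15.2,16.7 A182 [569.08 366.99] [567.13 363.41]
240 397.4,175.5 ax 37.8,71.1 A642 [578.83 377.39] [576.65 373.57]
240 386.6,163.3 ax 47.1,68.0 A720 [564.35 362.92] [562.5  359.43]
240 490.8,115.9 ax 24.4,35.2 A198 [511.14 470.45] [510.51 464.51]
240 416.5,68.5 ax 44.9,49.3 A1624 [462.54 381.09] [463.03 377.19]
w3 [ 95  93  94 110 202 204 206 208 209 209 210 255 255 255 255 207 198 243
 255 255 255 254 202 220 220 217 219 219 219 215 215 137 102  96  88  90
  88]
210 195.1,169.9 ax 18.1,18.8 A240 [ 623.09 -257.07] [ 621.06 -255.51]
210 187.2,81.3 ax 66.5,119.4 A5052 [ 526.02 -259.89] [ 526.2  -258.27]
225 195.2,170.2 ax 17.1,18.6 A188 [ 623.54 -256.97] [ 621.5  -255.41]
225 173.2,74.6 ax 33.2,34.9 A864 [ 519.43 -274.3 ] [ 519.77 -272.34]
240 195.2,170.2 ax 16.5,17.5 A120 [ 623.54 -256.92] [ 621.5  -255.36]
240 173.3,74.7 ax 32.6,34.1 A826 [ 519.51 -274.14] [ 519.84 -272.19]
```

Call:
step_arm --rows '[{"x": 8,"y": -40,"z": 0,"rx": 0,"ry": 0,"rz": 0,"jaw": 1},{"x": 15,"y": -86,"z": 0,"rx": 0,"ry": 0,"rz": 0,"jaw": 1},{"x": 15,"y": -86,"z": 0,"rx": 0,"ry": 0,"rz": 0,"jaw": 1},{"x": 15,"y": -86,"z": 0,"rx": 0,"ry": 0,"rz": 0,"jaw": 1},{"x": 15,"y": -86,"z": 0,"rx": 0,"ry": 0,"rz": 0,"jaw": 1}]'

```text
time: 3.5
tool_pos: [599.4, -275.8, 231.8]
ee_rot: [[-1.0, -0.002, 0.001], [-0.002, 1.0, 0.0], [-0.001, 0.0, -1.0]]
wrist_force: [0.6, -0.2, 0.2]
opening: 85.5
grip_force: 0.0
```

```bash
cat > seat.py <<'E'
from h import *
import sys
n=sys.argv[1];f=shot("wrist",n,view=False);V=f["image"].max(2).astype(int)
x,y=float(sys.argv[2]),float(sys.argv[3]);p=proj(f,[x,y,24]);print("expect px",p)
for th in map(int,sys.argv[4:]):
    m=cv2.medianBlur((V>th).astype(np.uint8)*255,3)
    for c in cv2.findContours(m,cv2.RETR_CCOMP,cv2.CHAIN_APPROX_NONE)[0]:
        if cv2.contourArea(c)<60 or len(cv2.convexHull(c))<6: continue
        (u,v),(a,b),t=cv2.fitEllipse(cv2.convexHull(c))
        if np.hypot(u-p[0],v-p[1])<60: print(th,f"{u:.1f},{v:.1f} ax {a:.1f},{b:.1f}",*(px(f,u,v,z)[:2] for z in (8,24,32,45,60)))
E
python3 seat.py s25 519 -275 225 240
```

```text
expect px [253.83  88.85]
225 265.3,81.9 ax 49.5,69.3 [ 511.61 -262.29] [ 511.96 -262.83] [ 512.13 -263.1 ] [ 512.41 -263.54] [ 512.73 -264.05]
240 254.1,89.5 ax 31.6,33.1 [ 519.63 -274.71] [ 519.62 -274.71] [ 519.62 -274.71] [ 519.61 -274.71] [ 519.61 -274.7 ]
```

Call:
step_arm --rows '[{"x": 15,"y": 47,"z": 0,"rx": 0,"ry": 0,"rz": 0,"jaw": 1},{"x": 30,"y": 94,"z": 0,"rx": 0,"ry": 0,"rz": 0,"jaw": 1},{"x": 45,"y": 141,"z": 0,"rx": 0,"ry": 0,"rz": 0,"jaw": 1},{"x": 60,"y": 188,"z": 0,"rx": 0,"ry": 0,"rz": 0,"jaw": 1},{"x": 75,"y": 235,"z": 0,"rx": 0,"ry": 0,"rz": 0,"jaw": 1}]'

```text
time: 4.05
tool_pos: [522.9, -39.4, 231.6]
ee_rot: [[-1.0, -0.002, 0.001], [-0.002, 1.0, 0.0], [-0.001, 0.0, -1.0]]
wrist_force: [0.9, 0.6, 0.6]
opening: 85.1
grip_force: 0.0
```

Call:
step_arm --rows '[{"x": 0,"y": 47,"z": 0,"rx": 0,"ry": 0,"rz": 0,"jaw": 1},{"x": 0,"y": 94,"z": 0,"rx": 0,"ry": 0,"rz": 0,"jaw": 1},{"x": 0,"y": 103,"z": 0,"rx": 0,"ry": 0,"rz": 0,"jaw": 1},{"x": 0,"y": 103,"z": 0,"rx": 0,"ry": 0,"rz": 0,"jaw": 1},{"x": 0,"y": 103,"z": 0,"rx": 0,"ry": 0,"rz": 0,"jaw": 1}]'

```text
time: 4.55
tool_pos: [523.9, 60.4, 231.4]
ee_rot: [[-1.0, -0.001, 0.0], [-0.001, 1.0, -0.001], [-0.0, -0.001, -1.0]]
wrist_force: [0.7, -0.5, 0.6]
opening: 85.5
grip_force: 0.0
```

```bash
python3 seat.py r40 443 62 120 150; python3 -c "
from h import *
go(542,379,230,90)"
```

```text
expect px [254.77  88.47]
120 254.6,88.8 ax 43.4,45.7 [443.34  61.85] [443.37  61.84] [443.39  61.83] [443.41  61.83] [443.44  61.82]
120 254.2,88.9 ax 34.5,36.3 [443.43  61.42] [443.46  61.44] [443.47  61.44] [443.49  61.45] [443.52  61.46]
150 254.6,88.7 ax 43.0,45.5 [443.21  61.87] [443.24  61.87] [443.26  61.86] [443.29  61.85] [443.33  61.84]
150 254.2,88.9 ax 34.9,36.6 [443.41  61.38] [443.44  61.4 ] [443.46  61.4 ] [443.48  61.41] [443.51  61.42]
go [-17.85 319.26   1.14] rz=-0.0 (or 180.0) tilt fix [-0.03  0.    0.  ] q6 -1.5211225148184602 pos [524.02  59.75 231.32] yaw 89.97555414198327
```

Call:
step_arm --rows '[{"x": -3,"y": 47,"z": 0,"rx": 0,"ry": 0,"rz": 0,"jaw": 1},{"x": -6,"y": 94,"z": 0,"rx": 0,"ry": 0,"rz": 0,"jaw": 1},{"x": -9,"y": 141,"z": 0,"rx": 0,"ry": 0,"rz": 0,"jaw": 1},{"x": -12,"y": 188,"z": 0,"rx": 0,"ry": 0,"rz": 0,"jaw": 1},{"x": -15,"y": 230,"z": 0,"rx": 0,"ry": 0,"rz": 0,"jaw": 1}]'

```text
time: 5.1
tool_pos: [539.7, 290.9, 231.1]
ee_rot: [[-1.0, 0.002, 0.0], [0.002, 1.0, -0.0], [-0.0, -0.0, -1.0]]
wrist_force: [0.3, -0.5, -0.3]
opening: 85.5
grip_force: 0.0
```

Call:
step_arm --rows '[{"x": -3,"y": 45,"z": 0,"rx": 0,"ry": 0,"rz": 0,"jaw": 1},{"x": -3,"y": 89,"z": 0,"rx": 0,"ry": 0,"rz": 0,"jaw": 1},{"x": -3,"y": 89,"z": 0,"rx": 0,"ry": 0,"rz": 0,"jaw": 1},{"x": -3,"y": 89,"z": 0,"rx": 0,"ry": 0,"rz": 0,"jaw": 1},{"x": -3,"y": 89,"z": 0,"rx": 0,"ry": 0,"rz": 0,"jaw": 1}]'

```text
time: 5.6
tool_pos: [542.9, 377.7, 231.4]
ee_rot: [[-1.0, 0.002, 0.0], [0.002, 1.0, -0.001], [-0.0, -0.001, -1.0]]
wrist_force: [0.3, 0.1, 0.1]
opening: 85.3
grip_force: 0.0
```

```bash
python3 seat.py s40 462 379 225 240 250; python3 -c "
from h import *
go(443.4,61.7,60,90)
for n,q in (('s40',(462,379)),('s25',(520,-275))):
    f=dict(np.load(n+'.npz'));im=f['image'];h=cv2.cvtColor(im,cv2.COLOR_RGB2HSV)
    m=cv2.inRange(im.max(2),140,255)&cv2.inRange(h[...,1],0,60)
    m[230:]=0;m=cv2.morphologyEx(m,cv2.MORPH_OPEN,np.ones((5,5)))
    p=proj(f,[q[0],q[1]+28,10]).astype(int);k,l=cv2.connectedComponents(m);ys,xs=np.where(l==l[p[1],p[0]])
    pts=np.array([px(f,a,b,10)[:2] for a,b in zip(xs,ys)]).astype(np.float32);print(n,cv2.minAreaRect(pts))
"
```

```text
expect px [254.21  88.45]
225 257.2,89.2 ax 44.2,46.6 [462.74 382.32] [462.75 382.19] [462.76 382.12] [462.77 382.01] [462.79 381.88]
240 257.2,89.3 ax 43.5,45.7 [462.84 382.39] [462.85 382.25] [462.86 382.18] [462.87 382.07] [462.88 381.94]
240 257.6,93.7 ax 19.1,25.0 [467.54 382.73] [467.35 382.58] [467.25 382.5 ] [467.09 382.38] [466.91 382.24]
250 257.1,89.2 ax 42.4,44.8 [462.78 382.22] [462.79 382.09] [462.8  382.02] [462.81 381.92] [462.82 381.79]
250 257.3,90.1 ax 27.1,28.3 [463.74 382.49] [463.71 382.35] [463.7  382.27] [463.67 382.16] [463.64 382.03]
go [  98.77 -316.11  171.73] rz=-0.1 (or 179.9) tilt fix [-0.01  0.03 -0.  ] q6 -1.0118470942541868 pos [542.88 377.59 231.72] yaw 89.85383976241506
s40 ((525.3717041015625, 372.11871337890625), (89.32718658447266, 213.71827697753906), 81.06047821044922)
s25 ((569.21240234375, -267.5715026855469), (188.58795166015625, 91.27645111083984), 8.325575828552246)
```

Call:
step_arm --rows '[{"x": 12,"y": -38,"z": 15,"rx": 0,"ry": 0,"rz": 0,"jaw": 1},{"x": 24,"y": -77,"z": 30,"rx": 0,"ry": 0,"rz": 0,"jaw": 1},{"x": 36,"y": -116,"z": 45,"rx": 0,"ry": 0,"rz": 0,"jaw": 1},{"x": 48,"y": -155,"z": 60,"rx": 0,"ry": 0,"rz": 0,"jaw": 1},{"x": 60,"y": -194,"z": 75,"rx": 0,"ry": 0,"rz": 0,"jaw": 1}]'

```text
time: 6.15
tool_pos: [481.5, 182.6, 156.3]
ee_rot: [[-1.0, 0.002, 0.002], [0.002, 1.0, 0.0], [-0.002, 0.0, -1.0]]
wrist_force: [0.1, -0.2, 0.5]
opening: 85.6
grip_force: 0.0
```

Call:
step_arm --rows '[{"x": 12,"y": -38,"z": 30,"rx": 0,"ry": 0,"rz": 0,"jaw": 1},{"x": 24,"y": -77,"z": 60,"rx": 0,"ry": 0,"rz": 0,"jaw": 1},{"x": 39,"y": -122,"z": 97,"rx": 0,"ry": 0,"rz": 0,"jaw": 1},{"x": 39,"y": -122,"z": 97,"rx": 0,"ry": 0,"rz": 0,"jaw": 1},{"x": 39,"y": -122,"z": 97,"rx": 0,"ry": 0,"rz": 0,"jaw": 1}]'

```text
time: 6.65
tool_pos: [442.0, 61.6, 58.5]
ee_rot: [[-1.0, 0.004, -0.001], [0.004, 1.0, -0.0], [0.001, -0.0, -1.0]]
wrist_force: [-0.2, 0.5, 0.8]
opening: 85.5
grip_force: 0.0
```

```bash
python3 -c "
from h import *
go(443.4,61.7,-3,90)"
```

```text
go [-1.46  0.09 61.51] rz=-0.2 (or 179.8) tilt fix [-0.   -0.06  0.  ] q6 -1.5043018521311147 pos [442.01  61.61  58.51] yaw 89.75414598810082
```

Call:
step_arm --rows '[{"x": -1.5,"y": 0,"z": 25,"rx": 0,"ry": 0,"rz": 0,"jaw": 1},{"x": -1.5,"y": 0,"z": 45,"rx": 0,"ry": 0,"rz": 0,"jaw": 1},{"x": -1.5,"y": 0,"z": 54,"rx": 0,"ry": 0,"rz": 0,"jaw": 1},{"x": -1.5,"y": 0,"z": 54,"rx": 0,"ry": 0,"rz": 0,"jaw": 1},{"x": -1.5,"y": 0,"z": 54,"rx": 0,"ry": 0,"rz": 0,"jaw": 1}]'

```text
time: 7.15
tool_pos: [445.6, 64.0, 6.8]
ee_rot: [[-1.0, -0.001, 0.002], [-0.001, 1.0, 0.0], [-0.002, 0.0, -1.0]]
wrist_force: [0.4, -0.0, 0.2]
opening: 85.6
grip_force: 0.0
```

Call:
step_arm --rows '[{"x": 0,"y": 0,"z": 2,"rx": 0,"ry": 0,"rz": 0,"jaw": 1},{"x": 0,"y": 0,"z": 4,"rx": 0,"ry": 0,"rz": 0,"jaw": 1},{"x": 0,"y": 0,"z": 4,"rx": 0,"ry": 0,"rz": 0,"jaw": 1}]'

```text
time: 7.45
tool_pos: [444.7, 63.6, 1.5]
ee_rot: [[-1.0, -0.0, 0.0], [-0.0, 1.0, 0.0], [-0.0, 0.0, -1.0]]
wrist_force: [-0.8, 0.3, 0.3]
opening: 85.9
grip_force: 0.0
```

```bash
python3 -c "
from h import *
go(443.4,61.7,-3,90);print(monitor.sense()['wrist_force']);shot('wrist','p1')"
```

```text
go [ 1.26 -1.87  4.52] rz=0.0 (or -180.0) tilt fix [ 0.    0.02 -0.  ] q6 -1.5046480623945258 pos [444.66  63.57   1.52] yaw 90.00439837266508
[-0.79  0.32  0.34]
```

View pics/p1.png

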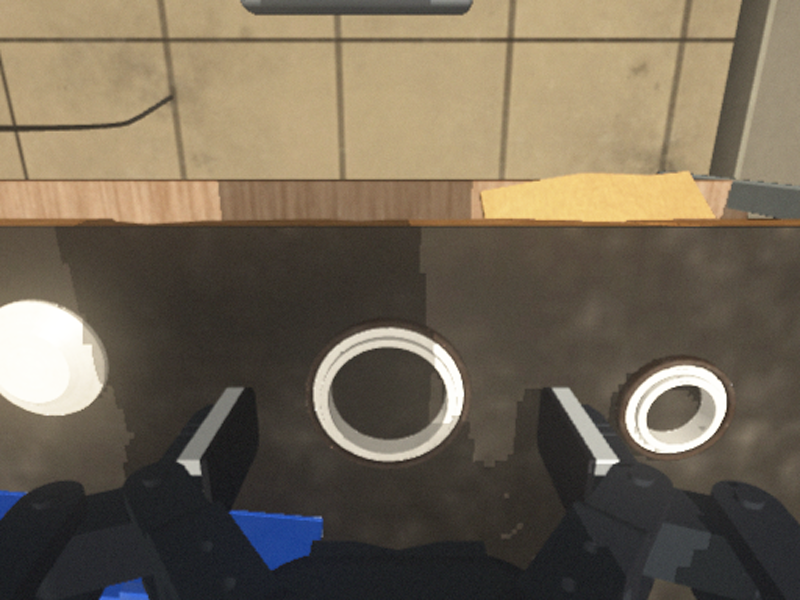

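The ring is at (388,393), slightly left of the midpoint between the fingers at about (397,430), so I'll correct that and grip.

Call:
step_arm --rows '[{"x": 1,"y": -2,"z": 2,"rx": 0,"ry": 0,"rz": 0,"jaw": 1},{"x": 1,"y": -2,"z": 4,"rx": 0,"ry": 0,"rz": 0,"jaw": 1},{"x": 1,"y": -2,"z": 4,"rx": 0,"ry": 0,"rz": 0,"jaw": 0.75},{"x": 1,"y": -2,"z": 4,"rx": 0,"ry": 0,"rz": 0,"jaw": 0.5},{"x": 1,"y": -2,"z": 4,"rx": 0,"ry": 0,"rz": 0,"jaw": 0.5}]' --grip_force 30

```text
time: 8.0
tool_pos: [443.9, 61.6, -2.1]
ee_rot: [[-1.0, -0.0, 0.001], [-0.0, 1.0, 0.0], [-0.001, 0.0, -1.0]]
wrist_force: [2.0, 0.7, 1.6]
opening: 46.0
grip_force: 30.7
```

Call:
step_arm --rows '[{"x": 0,"y": 0,"z": 0,"rx": 0,"ry": 0,"rz": 0,"jaw": 0.5},{"x": 0,"y": 0,"z": 0,"rx": 0,"ry": 0,"rz": 0,"jaw": 0.5},{"x": 0,"y": 0,"z": 0,"rx": 0,"ry": 0,"rz": 0,"jaw": 0.5}]'

```text
time: 8.3
tool_pos: [443.9, 61.6, -2.2]
ee_rot: [[-1.0, -0.0, 0.001], [-0.0, 1.0, 0.0], [-0.001, 0.0, -1.0]]
wrist_force: [0.3, -0.1, 4.4]
opening: 45.6
grip_force: 32.7
```

```bash
python3 -c "
from h import *
go(443.4,61.7,-3,90);s=monitor.sense();print(s['wrist_force'],s['opening'],s['grip_force'])
for i in range(4): cams.grab_frame('top');print(monitor.sense()['tool_pos'])"
```

```text
go [0.52 0.13 0.77] rz=0.0 (or -180.0) tilt fix [ 0.    0.06 -0.  ] q6 -1.5090281862613715 pos [443.92  61.57  -2.23] yaw 90.00570822352363
[ 0.26 -0.09  4.41] 45.63264342784457 32.71012502460508
[443.92  61.56  -2.23]
[443.94  61.55  -2.22]
[443.93  61.57  -2.22]
[443.91  61.59  -2.23]
```

Call:
step_arm --rows '[{"x": 0,"y": 0,"z": -10,"rx": 0,"ry": 0,"rz": 0,"jaw": 0.5},{"x": 0,"y": 0,"z": -40,"rx": 0,"ry": 0,"rz": 0,"jaw": 0.5},{"x": 0,"y": 0,"z": -80,"rx": 0,"ry": 0,"rz": 0,"jaw": 0.5},{"x": 0,"y": 0,"z": -80,"rx": 0,"ry": 0,"rz": 0,"jaw": 0.5}]'

```text
time: 8.9
tool_pos: [446.2, 61.7, 83.3]
ee_rot: [[-1.0, -0.0, 0.009], [-0.0, 1.0, 0.001], [-0.009, 0.001, -1.0]]
wrist_force: [1.0, 0.2, -0.1]
opening: 45.7
grip_force: 30.9
```

```bash
python3 -c "
from h import *
s=monitor.sense();print(s['opening'],s['grip_force'],s['tool_pos'])
shot('wrist','p2',(100,140,420,380))"
```

```text
45.654889469630206 30.868996205172152 [446.19  61.71  83.32]
```

View pics/p2.png

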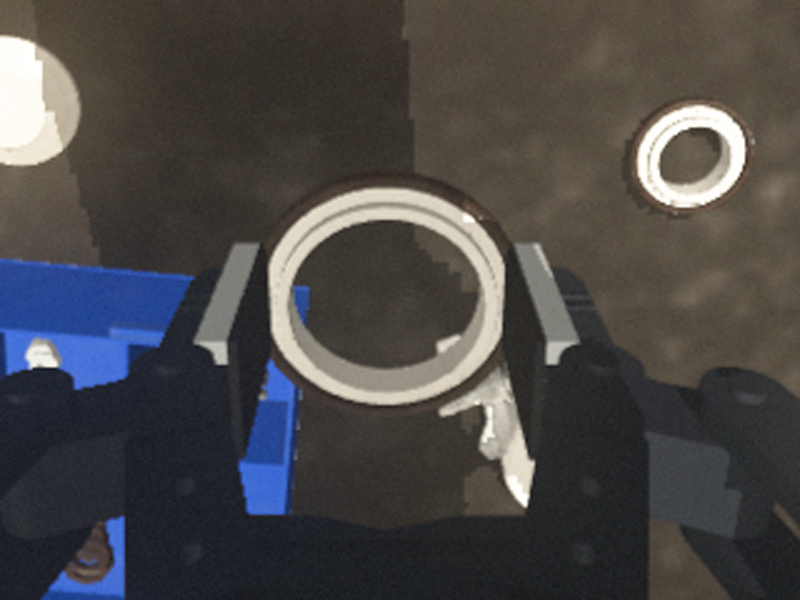

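The ring is held squarely between the pads, centred at (388,292). I'll carry it to seat_40.

Call:
step_arm --rows '[{"x": -2,"y": 45,"z": -15,"rx": 0,"ry": 0,"rz": 0,"jaw": 0.5},{"x": -5,"y": 90,"z": -30,"rx": 0,"ry": 0,"rz": 0,"jaw": 0.5},{"x": -8,"y": 135,"z": -30,"rx": 0,"ry": 0,"rz": 0,"jaw": 0.5},{"x": -11,"y": 180,"z": -30,"rx": 0,"ry": 0,"rz": 0,"jaw": 0.5},{"x": -14,"y": 225,"z": -30,"rx": 0,"ry": 0,"rz": 0,"jaw": 0.5}]'

```text
time: 9.45
tool_pos: [456.6, 288.0, 105.9]
ee_rot: [[-1.0, -0.0, -0.002], [-0.0, 1.0, -0.001], [0.002, -0.001, -1.0]]
wrist_force: [-0.2, 0.6, -0.1]
opening: 45.6
grip_force: 30.9
```

Call:
step_arm --rows '[{"x": -5,"y": 48,"z": 0,"rx": 0,"ry": 0,"rz": 0,"jaw": 0.5},{"x": -5,"y": 95,"z": 20,"rx": 0,"ry": 0,"rz": 0,"jaw": 0.5},{"x": -5,"y": 95,"z": 50,"rx": 0,"ry": 0,"rz": 0,"jaw": 0.5},{"x": -5,"y": 95,"z": 50,"rx": 0,"ry": 0,"rz": 0,"jaw": 0.5},{"x": -5,"y": 95,"z": 50,"rx": 0,"ry": 0,"rz": 0,"jaw": 0.5}]'

```text
time: 9.95
tool_pos: [461.5, 380.4, 55.7]
ee_rot: [[-1.0, 0.0, -0.003], [0.0, 1.0, -0.003], [0.003, -0.003, -1.0]]
wrist_force: [0.9, 0.9, -1.2]
opening: 45.9
grip_force: 31.0
```

```bash
python3 -c "
from h import *
go(463.3,382.2,22,90);cams.grab_frame('top');go(463.3,382.2,22,90)"
```

```text
go [-1.91  1.88 33.67] rz=-0.0 (or 180.0) tilt fix [-0.16 -0.19 -0.  ] q6 -0.9380322672776827 pos [461.5  380.42  55.68] yaw 89.99714685532216
go [-0.83  1.53 35.54] rz=-0.0 (or 180.0) tilt fix [-0.04 -0.03  0.  ] q6 -0.9380293259628711 pos [462.49 380.7   57.54] yaw 89.96025778248699
```

Call:
step_arm --rows '[{"x": -0.8,"y": 1.5,"z": 12,"rx": 0,"ry": 0,"rz": 0,"jaw": 0.5},{"x": -0.8,"y": 1.5,"z": 22,"rx": 0,"ry": 0,"rz": 0,"jaw": 0.5},{"x": -0.8,"y": 1.5,"z": 22,"rx": 0,"ry": 0,"rz": 0,"jaw": 0.5},{"x": -0.8,"y": 1.5,"z": 22,"rx": 0,"ry": 0,"rz": 0,"jaw": 0.5},{"x": -0.8,"y": 1.5,"z": 22,"rx": 0,"ry": 0,"rz": 0,"jaw": 0.5}]'

```text
time: 10.5
tool_pos: [463.5, 383.0, 35.8]
ee_rot: [[-1.0, 0.0, 0.001], [0.0, 1.0, 0.0], [-0.001, 0.0, -1.0]]
wrist_force: [0.0, -1.0, -0.2]
opening: 45.3
grip_force: 31.0
```

```bash
python3 -c "
from h import *
go(463.3,382.2,22,90)"
```

```text
go [ 0.26 -0.79 13.77] rz=-0.0 (or 180.0) tilt fix [0.02 0.03 0.  ] q6 -0.9366188888524503 pos [463.55 382.99  35.77] yaw 89.98703054917273
```

Slow descent in two calls.

Call:
step_arm --rows '[{"x": 0,"y": -0.7,"z": 3,"rx": 0,"ry": 0,"rz": 0,"jaw": 0.5},{"x": 0,"y": -0.7,"z": 6,"rx": 0,"ry": 0,"rz": 0,"jaw": 0.5},{"x": 0,"y": -0.7,"z": 9,"rx": 0,"ry": 0,"rz": 0,"jaw": 0.5},{"x": 0,"y": -0.7,"z": 11,"rx": 0,"ry": 0,"rz": 0,"jaw": 0.5},{"x": 0,"y": -0.7,"z": 11,"rx": 0,"ry": 0,"rz": 0,"jaw": 0.5}]'

```text
time: 11.0
tool_pos: [463.0, 382.2, 23.7]
ee_rot: [[-1.0, -0.0, -0.001], [-0.0, 1.0, -0.001], [0.001, -0.001, -1.0]]
wrist_force: [-1.6, 0.1, -0.2]
opening: 45.4
grip_force: 31.0
```

Call:
step_arm --rows '[{"x": 0,"y": 0,"z": 1,"rx": 0,"ry": 0,"rz": 0,"jaw": 0.5},{"x": 0,"y": 0,"z": 2,"rx": 0,"ry": 0,"rz": 0,"jaw": 0.5},{"x": 0,"y": 0,"z": 2,"rx": 0,"ry": 0,"rz": 0,"jaw": 0.5},{"x": 0,"y": 0,"z": 2,"rx": 0,"ry": 0,"rz": 0,"jaw": 0.5}]'

```text
time: 11.4
tool_pos: [463.3, 382.3, 22.3]
ee_rot: [[-1.0, -0.0, 0.0], [-0.0, 1.0, 0.0], [-0.0, 0.0, -1.0]]
wrist_force: [0.4, 0.4, 0.6]
opening: 45.4
grip_force: 31.0
```

```bash
python3 -c "
from h import *
go(463.3,382.2,22,90);print(monitor.sense()['wrist_force'])"
```

```text
go [ 0.02 -0.14  0.33] rz=0.0 (or -180.0) tilt fix [0. 0. 0.] q6 -0.9375714571575252 pos [463.32 382.34  22.33] yaw 90.00438648326055
[0.42 0.4  0.62]
```

Call:
step_arm --rows '[{"x": 0,"y": 0,"z": 0,"rx": 0,"ry": 0,"rz": 0,"jaw": 0.6},{"x": 0,"y": 0,"z": 0,"rx": 0,"ry": 0,"rz": 0,"jaw": 1},{"x": 0,"y": 0,"z": 0,"rx": 0,"ry": 0,"rz": 0,"jaw": 1},{"x": 0,"y": 0,"z": 0,"rx": 0,"ry": 0,"rz": 0,"jaw": 1},{"x": 0,"y": 0,"z": -20,"rx": 0,"ry": 0,"rz": 0,"jaw": 1}]'

```text
time: 11.9
tool_pos: [461.6, 381.1, 39.1]
ee_rot: [[-1.0, -0.0, -0.005], [-0.0, 1.0, -0.004], [0.005, -0.004, -1.0]]
wrist_force: [-0.3, -0.2, 0.4]
opening: 85.7
grip_force: 0.0
```

Call:
step_arm --rows '[{"x": -10,"y": 0,"z": -45,"rx": 0,"ry": 0,"rz": 0,"jaw": 1},{"x": -30,"y": 0,"z": -90,"rx": 0,"ry": 0,"rz": 0,"jaw": 1},{"x": -50,"y": 0,"z": -130,"rx": 0,"ry": 0,"rz": 0,"jaw": 1},{"x": -80,"y": 0,"z": -150,"rx": 0,"ry": 0,"rz": 0,"jaw": 1},{"x": -80,"y": 0,"z": -150,"rx": 0,"ry": 0,"rz": 0,"jaw": 1}]'

```text
time: 12.4
tool_pos: [547.0, 382.3, 196.4]
ee_rot: [[-1.0, 0.002, 0.007], [0.002, 1.0, 0.003], [-0.007, 0.003, -1.0]]
wrist_force: [-0.6, -0.1, -0.7]
opening: 85.2
grip_force: 0.0
```

Call:
step_arm --rows '[{"x": 0,"y": 0,"z": 0,"rx": 0,"ry": 0,"rz": 0,"jaw": 1},{"x": 0,"y": 0,"z": 0,"rx": 0,"ry": 0,"rz": 0,"jaw": 1}]'

```text
time: 12.6
tool_pos: [542.1, 382.2, 190.3]
ee_rot: [[-1.0, -0.0, -0.003], [-0.0, 1.0, -0.002], [0.003, -0.001, -1.0]]
wrist_force: [-0.7, -0.1, 0.3]
opening: 85.5
grip_force: 0.0
```

```bash
python3 seat.py r40b 463 382 190 210 225; python3 -c "
from h import *
f=dict(np.load('r40b.npz'));im=f['image'][20:200,170:410,::-1];cv2.imwrite('pics/r40b.png',cv2.resize(im,None,fx=3.3,fy=3.3))
go(620,238,230,90)"
```

```text
expect px [252.98  90.89]
190 254.7,90.8 ax 51.4,54.3 [462.93 383.63] [462.92 383.63] [462.92 383.63] [462.91 383.63] [462.9  383.63]
210 254.8,90.9 ax 51.1,53.8 [463.04 383.69] [463.03 383.69] [463.02 383.69] [463.01 383.69] [462.99 383.68]
210 267.8,80.3 ax 9.4,24.7 [453.1  396.55] [453.57 395.91] [453.81 395.59] [454.2  395.08] [454.64 394.48]
210 250.3,73.9 ax 8.9,22.2 [447.13 379.3 ] [447.9  379.51] [448.28 379.62] [448.9  379.79] [449.62 379.99]
225 254.8,90.8 ax 50.8,53.5 [462.9 383.7] [462.9 383.7] [462.89 383.7 ] [462.88 383.69] [462.88 383.69]
225 256.0,101.2 ax 8.4,16.9 [472.92 384.92] [472.42 384.85] [472.17 384.82] [471.76 384.77] [471.29 384.71]
225 255.0,86.8 ax 35.8,41.2 [459.14 383.89] [459.32 383.88] [459.4  383.87] [459.55 383.86] [459.71 383.85]
go [ -77.81 -144.33  -39.63] rz=0.0 (or -180.0) tilt fix [-0.09 -0.17  0.  ] q6 -1.0086438489974152 pos [541.97 382.21 190.38] yaw 90.04071524929084
```

View pics/r40b.png

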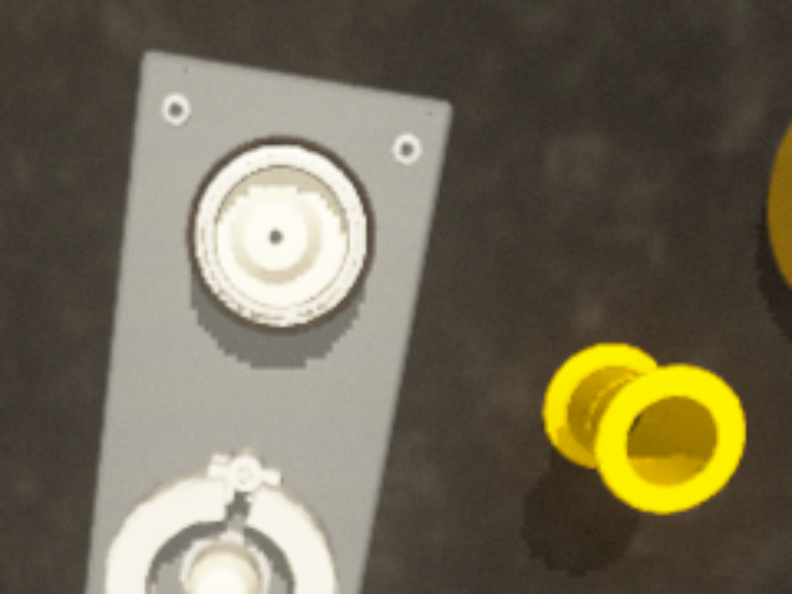

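The ring lies flat round the boss: ring centre (282,236), boss hole (275,236), so about 2 mm off in y, within its slack. Next is the overhead view of the reducer.

Call:
step_arm --rows '[{"x": -25,"y": -40,"z": -10,"rx": 0,"ry": 0,"rz": 0,"jaw": 1},{"x": -50,"y": -80,"z": -20,"rx": 0,"ry": 0,"rz": 0,"jaw": 1},{"x": -83,"y": -120,"z": -35,"rx": 0,"ry": 0,"rz": 0,"jaw": 1},{"x": -83,"y": -142,"z": -40,"rx": 0,"ry": 0,"rz": 0,"jaw": 1},{"x": -83,"y": -142,"z": -40,"rx": 0,"ry": 0,"rz": 0,"jaw": 1}]'

```text
time: 13.15
tool_pos: [626.8, 237.1, 232.6]
ee_rot: [[-1.0, 0.004, 0.0], [0.004, 1.0, -0.001], [-0.0, -0.001, -1.0]]
wrist_force: [-0.9, -0.1, 0.6]
opening: 85.2
grip_force: 0.0
```

Call:
step_arm --rows '[{"x": 0,"y": 0,"z": 0,"rx": 0,"ry": 0,"rz": 0,"jaw": 1},{"x": 0,"y": 0,"z": 0,"rx": 0,"ry": 0,"rz": 0,"jaw": 1},{"x": 0,"y": 0,"z": 0,"rx": 0,"ry": 0,"rz": 0,"jaw": 1}]'

```text
time: 13.45
tool_pos: [625.4, 241.8, 231.5]
ee_rot: [[-1.0, -0.002, -0.001], [-0.002, 1.0, -0.0], [0.001, -0.0, -1.0]]
wrist_force: [-0.8, 0.6, -0.8]
opening: 85.5
grip_force: 0.0
```

```bash
python3 seat.py red 545 241 130 180 215 235; python3 -c "
from h import *
go(545,241,80,90)"
```

```text
expect px [252.46  89.32]
130 254.0,89.6 ax 48.0,49.8 [545.27 242.61] [545.29 242.62] [545.3  242.63] [545.32 242.64] [545.33 242.65]
130 253.9,90.5 ax 18.3,19.1 [546.18 242.57] [546.16 242.59] [546.15 242.6 ] [546.13 242.61] [546.11 242.62]
180 252.8,85.9 ax 39.5,46.7 [541.28 241.28] [541.47 241.35] [541.57 241.39] [541.73 241.45] [541.91 241.51]
180 254.0,90.5 ax 19.2,20.0 [546.22 242.65] [546.2  242.66] [546.19 242.67] [546.17 242.68] [546.15 242.69]
215 253.7,89.6 ax 27.2,27.9 [545.21 242.28] [545.23 242.31] [545.24 242.32] [545.26 242.34] [545.28 242.37]
215 254.1,90.0 ax 21.1,22.0 [545.68 242.71] [545.68 242.72] [545.68 242.73] [545.68 242.73] [545.68 242.74]
go [ 80.32  -0.55 151.73] rz=0.1 (or -179.9) tilt fix [-0.01 -0.06  0.  ] q6 -1.254941850354259 pos [625.48 241.74 231.64] yaw 90.12467154518835
```

Call:
step_arm --rows '[{"x": 30,"y": 0.5,"z": 30,"rx": 0,"ry": 0,"rz": 0,"jaw": 1},{"x": 60,"y": 0.8,"z": 60,"rx": 0,"ry": 0,"rz": 0,"jaw": 1},{"x": 80,"y": 0.8,"z": 100,"rx": 0,"ry": 0,"rz": 0,"jaw": 1},{"x": 80,"y": 0.8,"z": 140,"rx": 0,"ry": 0,"rz": 0,"jaw": 1},{"x": 80,"y": 0.8,"z": 160,"rx": 0,"ry": 0,"rz": 0,"jaw": 1}]'

```text
time: 14.0
tool_pos: [543.3, 241.4, 67.9]
ee_rot: [[-1.0, -0.002, -0.005], [-0.002, 1.0, -0.002], [0.005, -0.002, -1.0]]
wrist_force: [-0.3, -0.4, -0.3]
opening: 85.3
grip_force: 0.0
```

Call:
step_arm --rows '[{"x": 0,"y": 0,"z": 10,"rx": 0,"ry": 0,"rz": 0,"jaw": 1},{"x": 0,"y": 0,"z": 10,"rx": 0,"ry": 0,"rz": 0,"jaw": 1},{"x": 0,"y": 0,"z": 10,"rx": 0,"ry": 0,"rz": 0,"jaw": 1}]'

```text
time: 14.3
tool_pos: [547.0, 241.7, 63.8]
ee_rot: [[-1.0, -0.001, 0.002], [-0.001, 1.0, 0.001], [-0.002, 0.001, -1.0]]
wrist_force: [0.0, 1.0, 0.3]
opening: 85.7
grip_force: 0.0
```

```bash
python3 -c "
from h import *
go(545.4,242.5,34,90)"
```

```text
go [ 1.63  0.78 29.77] rz=0.0 (or -180.0) tilt fix [ 0.04  0.11 -0.  ] q6 -1.2121360159996732 pos [546.97 241.7   63.77] yaw 90.03065596677186
```

Call:
step_arm --rows '[{"x": 1.5,"y": 0.8,"z": 15,"rx": 0,"ry": 0,"rz": 0,"jaw": 1},{"x": 1.5,"y": 0.8,"z": 29.5,"rx": 0,"ry": 0,"rz": 0,"jaw": 1},{"x": 1.5,"y": 0.8,"z": 29.5,"rx": 0,"ry": 0,"rz": 0,"jaw": 1},{"x": 1.5,"y": 0.8,"z": 29.5,"rx": 0,"ry": 0,"rz": 0,"jaw": 0.7},{"x": 1.5,"y": 0.8,"z": 29.5,"rx": 0,"ry": 0,"rz": 0,"jaw": 0.55}]' --grip_force 50

```text
time: 14.8
tool_pos: [545.1, 242.0, 33.1]
ee_rot: [[-1.0, 0.0, 0.0], [0.0, 1.0, 0.0], [-0.0, 0.0, -1.0]]
wrist_force: [-0.0, 0.6, 0.6]
opening: 58.8
grip_force: 0.0
```

```bash
python3 -c "
from h import *
go(545.4,242.5,34,90);shot('wrist','p3',(100,140,420,380))"
```

```text
go [-0.35  0.53 -0.88] rz=-0.0 (or 180.0) tilt fix [0.01 0.03 0.  ] q6 -1.2100265265562096 pos [545.05 241.97  33.12] yaw 89.99896183007894
```

View pics/p3.png

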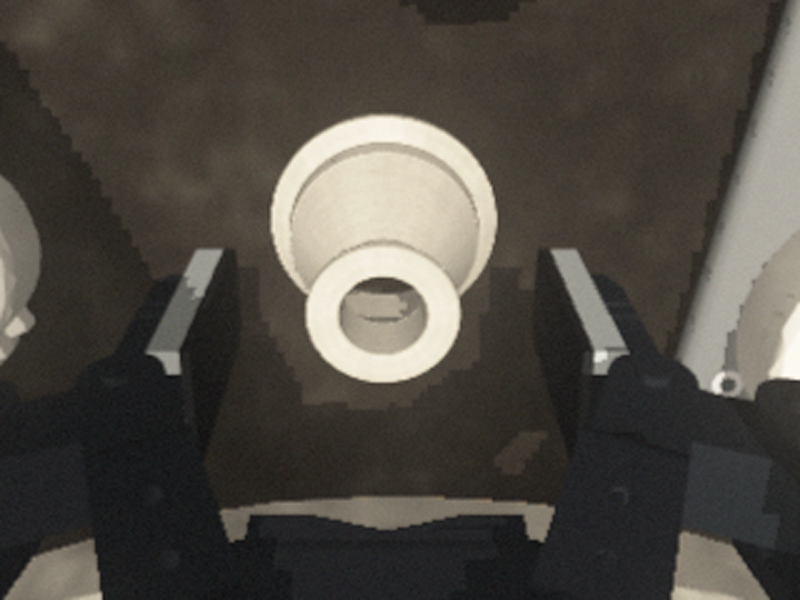

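The reducer top at (383,312) sits midway between the pads, so I'll close.

Call:
step_arm --rows '[{"x": 0,"y": 0.4,"z": 0,"rx": 0,"ry": 0,"rz": 0,"jaw": 0.42},{"x": 0,"y": 0.4,"z": 0,"rx": 0,"ry": 0,"rz": 0,"jaw": 0.36},{"x": 0,"y": 0.4,"z": 0,"rx": 0,"ry": 0,"rz": 0,"jaw": 0.3},{"x": 0,"y": 0.4,"z": 0,"rx": 0,"ry": 0,"rz": 0,"jaw": 0.25},{"x": 0,"y": 0.4,"z": 0,"rx": 0,"ry": 0,"rz": 0,"jaw": 0.25}]'

```text
time: 15.35
tool_pos: [545.2, 242.3, 33.6]
ee_rot: [[-1.0, 0.0, 0.001], [0.0, 1.0, 0.0], [-0.001, 0.0, -1.0]]
wrist_force: [-0.8, -2.2, 4.9]
opening: 25.4
grip_force: 48.9
```

```bash
python3 -c "
from h import *
go(545.4,242.5,34,90);s=monitor.sense();print(s['opening'],s['grip_force'],s['wrist_force'])"
```

```text
go [-0.24  0.21 -0.39] rz=-0.0 (or 180.0) tilt fix [ 0.01  0.06 -0.  ] q6 -1.2094252599253739 pos [545.16 242.29  33.61] yaw 89.99833218157762
25.376700335890174 48.85934841237031 [-0.81 -2.15  4.88]
```

Call:
step_arm --rows '[{"x": 0,"y": 0,"z": -8,"rx": 0,"ry": 0,"rz": 0,"jaw": 0.25},{"x": 0,"y": 0,"z": -25,"rx": 0,"ry": 0,"rz": 0,"jaw": 0.25},{"x": 0,"y": 0,"z": -60,"rx": 0,"ry": 0,"rz": 0,"jaw": 0.25},{"x": 0,"y": 0,"z": -86,"rx": 0,"ry": 0,"rz": 0,"jaw": 0.25},{"x": 0,"y": 0,"z": -86,"rx": 0,"ry": 0,"rz": 0,"jaw": 0.25}]'

```text
time: 15.85
tool_pos: [547.1, 243.3, 125.3]
ee_rot: [[-1.0, -0.0, 0.009], [-0.0, 1.0, 0.004], [-0.009, 0.004, -1.0]]
wrist_force: [1.8, 0.0, -0.3]
opening: 25.0
grip_force: 49.3
```

Call:
step_arm --rows '[{"x": 17,"y": 28,"z": 0,"rx": 0,"ry": 0,"rz": 0,"jaw": 0.25},{"x": 34,"y": 58,"z": 0,"rx": 0,"ry": 0,"rz": 0,"jaw": 0.25},{"x": 50,"y": 87,"z": 0,"rx": 0,"ry": 0,"rz": 0,"jaw": 0.25},{"x": 67,"y": 116,"z": 0,"rx": 0,"ry": 0,"rz": 0,"jaw": 0.25},{"x": 82,"y": 141,"z": 0,"rx": 0,"ry": 0,"rz": 0,"jaw": 0.25}]'

```text
time: 16.35
tool_pos: [461.4, 384.5, 117.9]
ee_rot: [[-1.0, -0.001, -0.001], [-0.001, 1.0, -0.001], [0.001, -0.001, -1.0]]
wrist_force: [0.6, 0.8, -1.2]
opening: 24.9
grip_force: 49.4
```

Call:
step_arm --rows '[{"x": 0,"y": 0,"z": 10,"rx": 0,"ry": 0,"rz": 0,"jaw": 0.25},{"x": 0,"y": 0,"z": 20,"rx": 0,"ry": 0,"rz": 0,"jaw": 0.25},{"x": 0,"y": 0,"z": 30,"rx": 0,"ry": 0,"rz": 0,"jaw": 0.25},{"x": 0,"y": 0,"z": 30,"rx": 0,"ry": 0,"rz": 0,"jaw": 0.25},{"x": 0,"y": 0,"z": 30,"rx": 0,"ry": 0,"rz": 0,"jaw": 0.25}]'

```text
time: 16.85
tool_pos: [463.1, 382.3, 88.0]
ee_rot: [[-1.0, 0.001, -0.001], [0.001, 1.0, -0.001], [0.001, -0.001, -1.0]]
wrist_force: [1.1, -0.7, -1.0]
opening: 25.2
grip_force: 49.4
```

```bash
python3 -c "
from h import *
go(462.7,383.6,66,90);s=monitor.sense();print(s['opening'],s['grip_force'],s['wrist_force'])"
```

```text
go [ 0.34  1.3  22.03] rz=-0.1 (or 179.9) tilt fix [-0.05 -0.06 -0.  ] q6 -0.9358765205305829 pos [463.06 382.32  88.03] yaw 89.92322585747354
25.241227607391153 49.44768041255884 [ 1.11 -0.74 -1.02]
```

Call:
step_arm --rows '[{"x": 0.3,"y": 1.3,"z": 6,"rx": 0,"ry": 0,"rz": 0,"jaw": 0.25},{"x": 0.3,"y": 1.3,"z": 12,"rx": 0,"ry": 0,"rz": 0,"jaw": 0.25},{"x": 0.3,"y": 1.3,"z": 15,"rx": 0,"ry": 0,"rz": 0,"jaw": 0.25},{"x": 0.3,"y": 1.3,"z": 15,"rx": 0,"ry": 0,"rz": 0,"jaw": 0.25},{"x": 0.3,"y": 1.3,"z": 15,"rx": 0,"ry": 0,"rz": 0,"jaw": 0.25}]'

```text
time: 17.35
tool_pos: [462.5, 384.6, 73.7]
ee_rot: [[-1.0, -0.0, -0.0], [-0.0, 1.0, -0.0], [0.0, -0.0, -1.0]]
wrist_force: [0.1, -0.6, -2.1]
opening: 25.2
grip_force: 49.4
```

```bash
python3 -c "
from h import *
go(462.7,383.6,66,90);shot('wrist','p4',(100,140,420,380))"
```

```text
go [-0.24 -1.    7.71] rz=0.0 (or -180.0) tilt fix [-0.01 -0.01 -0.  ] q6 -0.9336527652616738 pos [462.46 384.6   73.71] yaw 90.00272531584432
```

View pics/p4.png

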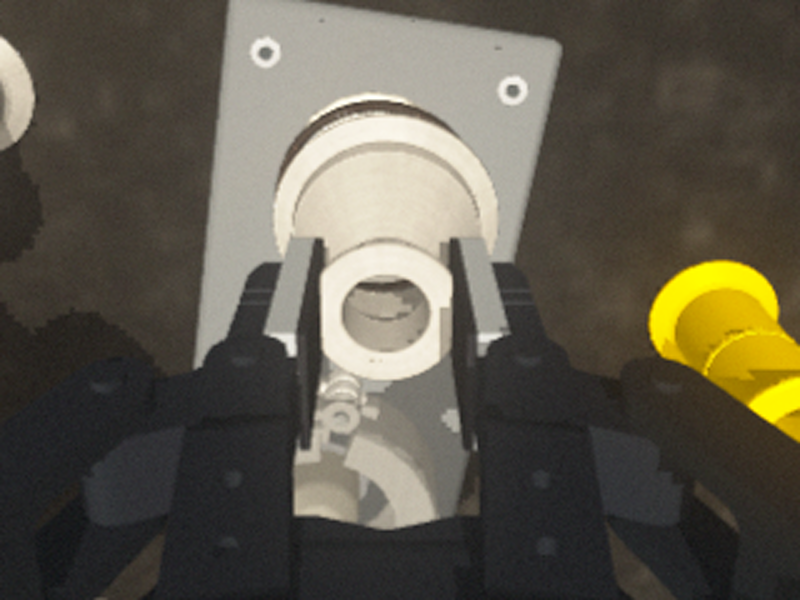

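The picture shows the reducer flange centred at about column 386 and the ring arc behind it at about column 375, so I need a numeric check before lowering.

```bash
python3 - <<'E'
from h import *
f=dict(np.load("p4.npz"));im=f["image"];V=im.max(2).astype(int)
im2=im[165:245,200:310,::-1];cv2.imwrite("pics/p4z.png",cv2.resize(im2,None,fx=7,fy=7,interpolation=cv2.INTER_NEAREST))
from scipy.optimize import least_squares
def circ(P):
    r=least_squares(lambda q:np.hypot(P[:,0]-q[0],P[:,1]-q[1])-q[2],[*P.mean(0),25],loss="soft_l1").x;return r
# dark o-ring outer edge per column: outermost dark pixel (V<110) above flange
P=[];Q=[]
for u in range(214,298):
    col=V[165:240,u];d=np.where(col<110)[0]
    if len(d) and 165+d[0]<225: P.append((u,165+d[0]))
print(P[::3])
E
```

```text
[(214, np.int64(202)), (217, np.int64(197)), (220, np.int64(193)), (223, np.int64(191)), (226, np.int64(189)), (229, np.int64(186)), (232, np.int64(185)), (235, np.int64(183)), (238, np.int64(182)), (241, np.int64(181)), (244, np.int64(181)), (247, np.int64(181)), (250, np.int64(181)), (253, np.int64(181)), (256, np.int64(181)), (259, np.int64(181)), (262, np.int64(182)), (265, np.int64(183)), (268, np.int64(184)), (271, np.int64(185)), (274, np.int64(187)), (277, np.int64(189)), (280, np.int64(192))]
```

View pics/p4z.png

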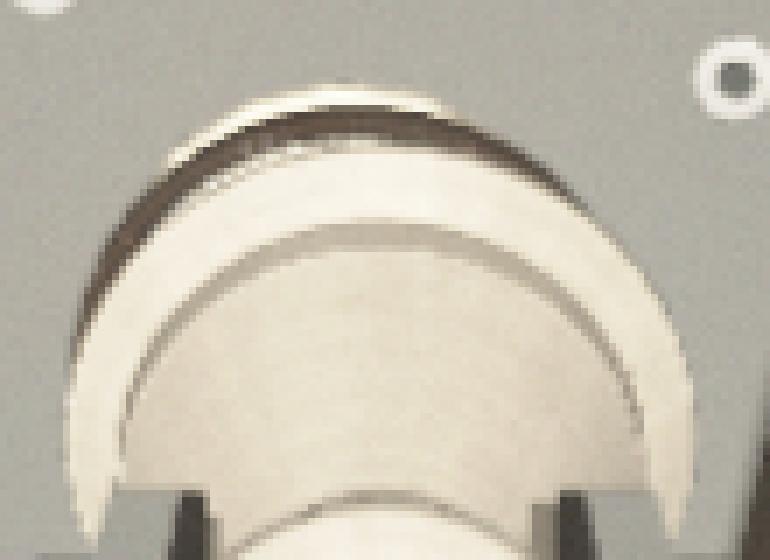

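The zoom shows the ring centred at column 250.5 and the flange at 254, so the reducer is about 2.3 mm too far in +y.

```bash
python3 - <<'E'
from h import *
f=dict(np.load("p4.npz"))
print("ring c",px(f,250.5,180.8,28)+[27,0,0]); print("flange c",px(f,254,186.0,50)+[27.5,0,0],px(f,254,186.0,48.5)+[27.5,0,0])
go(462.7,382.3,66,90)
E
```

```text
ring c [464.38 383.48  28.  ]
flange c [461.52 385.71  50.  ] [461.99 385.71  48.5 ]
go [-0.15 -2.39  7.96] rz=0.0 (or -180.0) tilt fix [0.01 0.01 0.  ] q6 -0.9336889030015683 pos [462.55 384.69  73.96] yaw 90.007678129478
```

```bash
python3 - <<'E'
from h import *
f=dict(np.load("p2.npz"));t=np.array([446.19,61.71])
for z in(88,90):
    a=px(f,254,209.4,z)[0];b=px(f,254,304.0,z)[0];print("ring rel",(a+b)/2-t[0],"dia",b-a)
f=dict(np.load("p4.npz"))
for v0,v1,z in((236.5,291.8,85.1),):
    a=px(f,254,v0,z)[0];b=px(f,254,v1,z)[0];print("red rel",(a+b)/2-462.46,"dia",b-a)
for z in (49,50):
  a=px(f,254,186,z)[0]+27.5;print(a-462.46)
# bottom flange inner step (cone foot) etc not used
E
```

```text
ring rel 1.2969076326384652 dia 53.98524730225802
ring rel 0.0964436647778939 dia 53.198611856249045
red rel 0.5288018832443981 dia 30.312074903660232
-0.6272676254667999
-0.9360139901037883
```

Call:
step_arm --rows '[{"x": -1.1,"y": -2.3,"z": 2,"rx": 0,"ry": 0,"rz": 0,"jaw": 0.25},{"x": -1.1,"y": -2.3,"z": 3,"rx": 0,"ry": 0,"rz": 0,"jaw": 0.25},{"x": -1.1,"y": -2.3,"z": 4,"rx": 0,"ry": 0,"rz": 0,"jaw": 0.25},{"x": -1.1,"y": -2.3,"z": 4,"rx": 0,"ry": 0,"rz": 0,"jaw": 0.25},{"x": -1.1,"y": -2.3,"z": 4,"rx": 0,"ry": 0,"rz": 0,"jaw": 0.25}]'

```text
time: 17.9
tool_pos: [463.6, 382.4, 69.8]
ee_rot: [[-1.0, -0.0, -0.0], [-0.0, 1.0, 0.0], [0.0, 0.0, -1.0]]
wrist_force: [-0.2, 0.2, -1.7]
opening: 25.3
grip_force: 49.4
```

```bash
python3 - <<'E'
from h import *
go(463.6,382.3,66,90);f=shot("wrist","p5",view=False);V=f["image"].max(2).astype(int)
def edge(th):
    return [(u,165+int(np.where(V[165:240,u]<th)[0][0])) for u in range(214,300,3) if (V[165:240,u]<th).any()]
print(edge(110))
g=f["image"][150:250,195:315]
cv2.imwrite("pics/p5.png",cv2.resize(g[:,:,::-1],None,fx=6,fy=6,interpolation=cv2.INTER_NEAREST))
E
```

```text
go [-0.03 -0.06  3.77] rz=0.0 (or -180.0) tilt fix [ 0. -0. -0.] q6 -0.9378285763132234 pos [463.57 382.36  69.77] yaw 90.00546325248729
[(220, 197), (223, 193), (226, 191), (229, 189), (232, 187), (235, 185), (238, 184), (241, 183), (244, 182), (247, 181), (250, 181), (253, 181), (256, 181), (259, 181), (262, 181), (265, 182), (268, 183), (271, 184), (274, 185), (277, 187), (280, 189), (283, 191), (286, 194), (289, 198)]
```

View pics/p5.png

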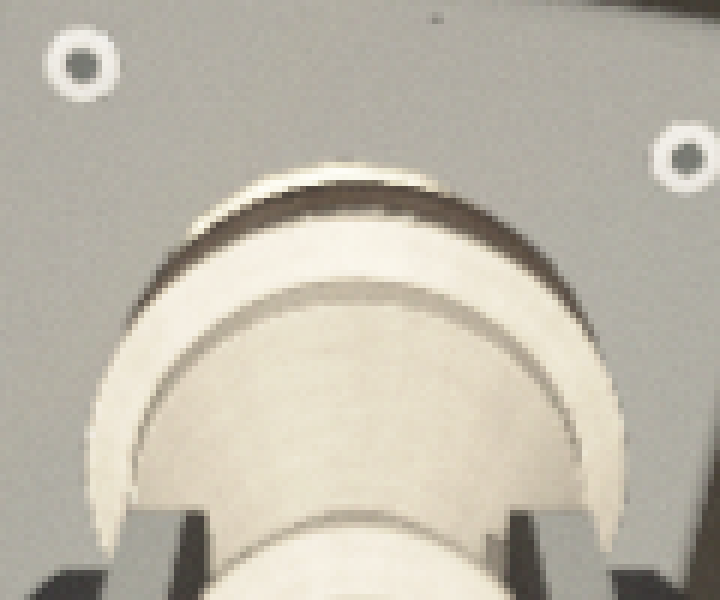

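The ring is at column 254.5 and the flange at 254.3, so they're aligned in y. I'll check x quickly.

```bash
python3 -c "
from h import *
f=dict(np.load('p5.npz'))
print('ring',px(f,254.4,180.6,28)[0]+27,'flange',[px(f,254.4,186.0,z)[0]+27.5 for z in(44.5,46)])"
```

```text
ring 464.20475831816293 flange [np.float64(463.0983071673593), np.float64(462.63512695778593)]
```

Call:
step_arm --rows '[{"x": -0.7,"y": 0,"z": 1,"rx": 0,"ry": 0,"rz": 0,"jaw": 0.25},{"x": -0.7,"y": 0,"z": 2,"rx": 0,"ry": 0,"rz": 0,"jaw": 0.25},{"x": -0.7,"y": 0,"z": 2.8,"rx": 0,"ry": 0,"rz": 0,"jaw": 0.25},{"x": -0.7,"y": 0,"z": 3.2,"rx": 0,"ry": 0,"rz": 0,"jaw": 0.25},{"x": -0.7,"y": 0,"z": 3.2,"rx": 0,"ry": 0,"rz": 0,"jaw": 0.25}]'

```text
time: 18.45
tool_pos: [464.2, 382.3, 66.4]
ee_rot: [[-1.0, -0.0, -0.0], [-0.0, 1.0, -0.0], [0.0, -0.0, -1.0]]
wrist_force: [0.2, 0.3, -1.8]
opening: 25.2
grip_force: 49.5
```

Call:
step_arm --rows '[{"x": 0,"y": 0,"z": 0.4,"rx": 0,"ry": 0,"rz": 0,"jaw": 0.25},{"x": 0,"y": 0,"z": 0.7,"rx": 0,"ry": 0,"rz": 0,"jaw": 0.25},{"x": 0,"y": 0,"z": 0.7,"rx": 0,"ry": 0,"rz": 0,"jaw": 0.25}]'

```text
time: 18.75
tool_pos: [464.3, 382.3, 65.9]
ee_rot: [[-1.0, -0.0, 0.0], [-0.0, 1.0, 0.0], [-0.0, 0.0, -1.0]]
wrist_force: [-0.1, 0.4, -1.6]
opening: 25.4
grip_force: 49.4
```

```bash
python3 - <<'E'
from h import *
go(464.3,382.3,66,90);s=monitor.sense();print(s['wrist_force'],s['ft_torque'])
E
```

```text
go [ 0.03 -0.02 -0.07] rz=0.0 (or -180.0) tilt fix [ 0.    0.01 -0.  ] q6 -0.9385556045300566 pos [464.33 382.32  65.93] yaw 90.00345079117238
[-0.11  0.42 -1.64] [-0.03  0.01  0.03]
```

Still hanging (1.6 N). I'll lower it in fine steps.

Call:
step_arm --rows '[{"x": 0,"y": 0,"z": 0.3,"rx": 0,"ry": 0,"rz": 0,"jaw": 0.25},{"x": 0,"y": 0,"z": 0.6,"rx": 0,"ry": 0,"rz": 0,"jaw": 0.25},{"x": 0,"y": 0,"z": 0.6,"rx": 0,"ry": 0,"rz": 0,"jaw": 0.25}]'

```text
time: 19.05
tool_pos: [464.5, 382.4, 65.8]
ee_rot: [[-1.0, -0.0, 0.001], [-0.0, 1.0, 0.0], [-0.001, 0.0, -1.0]]
wrist_force: [-0.3, -0.4, 2.4]
opening: 25.4
grip_force: 49.7
```

Call:
step_arm --rows '[{"x": 0,"y": 0,"z": 0.3,"rx": 0,"ry": 0,"rz": 0,"jaw": 0.25},{"x": 0,"y": 0,"z": 0.5,"rx": 0,"ry": 0,"rz": 0,"jaw": 0.25},{"x": 0,"y": 0,"z": 0.5,"rx": 0,"ry": 0,"rz": 0,"jaw": 0.25}]'

```text
time: 19.35
tool_pos: [464.6, 382.4, 65.7]
ee_rot: [[-1.0, -0.0, 0.001], [-0.0, 1.0, 0.0], [-0.001, 0.0, -1.0]]
wrist_force: [-1.2, -2.5, 6.1]
opening: 25.1
grip_force: 50.0
```

Call:
step_arm --rows '[{"x": 0,"y": 0,"z": -0.5,"rx": 0,"ry": 0,"rz": 0,"jaw": 0.33},{"x": 0,"y": 0,"z": -0.5,"rx": 0,"ry": 0,"rz": 0,"jaw": 0.45},{"x": 0,"y": 0,"z": -0.5,"rx": 0,"ry": 0,"rz": 0,"jaw": 0.6},{"x": 0,"y": 0,"z": -0.5,"rx": 0,"ry": 0,"rz": 0,"jaw": 0.8},{"x": 0,"y": 0,"z": -15,"rx": 0,"ry": 0,"rz": 0,"jaw": 1}]'

```text
time: 19.85
tool_pos: [463.0, 381.4, 77.4]
ee_rot: [[-1.0, -0.0, -0.004], [-0.0, 1.0, -0.003], [0.004, -0.003, -1.0]]
wrist_force: [-1.0, -0.5, -0.1]
opening: 77.8
grip_force: 0.0
```

Call:
step_arm --rows '[{"x": -10,"y": 0,"z": -40,"rx": 0,"ry": 0,"rz": 0,"jaw": 1},{"x": -30,"y": 0,"z": -80,"rx": 0,"ry": 0,"rz": 0,"jaw": 1},{"x": -60,"y": 0,"z": -110,"rx": 0,"ry": 0,"rz": 0,"jaw": 1},{"x": -80,"y": 0,"z": -130,"rx": 0,"ry": 0,"rz": 0,"jaw": 1},{"x": -80,"y": 0,"z": -130,"rx": 0,"ry": 0,"rz": 0,"jaw": 1}]'

```text
time: 20.35
tool_pos: [547.2, 382.3, 214.7]
ee_rot: [[-1.0, 0.002, 0.007], [0.002, 1.0, 0.004], [-0.007, 0.004, -1.0]]
wrist_force: [-0.8, 0.2, -0.2]
opening: 85.3
grip_force: 0.0
```

Call:
step_arm --rows '[{"x": 0,"y": 0,"z": 0,"rx": 0,"ry": 0,"rz": 0,"jaw": 1},{"x": 0,"y": 0,"z": 0,"rx": 0,"ry": 0,"rz": 0,"jaw": 1},{"x": 0,"y": 0,"z": 0,"rx": 0,"ry": 0,"rz": 0,"jaw": 1}]'

```text
time: 20.65
tool_pos: [543.0, 382.3, 208.3]
ee_rot: [[-1.0, -0.001, -0.002], [-0.001, 1.0, -0.001], [0.002, -0.001, -1.0]]
wrist_force: [-0.2, 0.6, -0.3]
opening: 85.3
grip_force: 0.0
```

```bash
python3 seat.py red2 463 382 120 215 | head; python3 -c "
from h import *
f=dict(np.load('red2.npz'));im=f['image'][20:200,170:410,::-1];cv2.imwrite('pics/red2.png',cv2.resize(im,None,fx=3.3,fy=3.3))
go(448.4,155.5,60,90)"
```

```text
expect px [252.95  89.84]
120 247.1,127.4 ax 113.1,231.5 [501.89 375.55] [500.1  375.93] [499.2  376.12] [497.75 376.43] [496.07 376.79]
120 271.0,118.4 ax 8.9,19.0 [492.27 401.35] [490.93 400.52] [490.26 400.11] [489.17 399.45] [487.92 398.67]
215 253.3,87.3 ax 47.2,56.8 [460.47 382.26] [460.61 382.33] [460.68 382.36] [460.8  382.41] [460.93 382.48]
215 254.5,92.8 ax 22.1,23.6 [465.91 383.51] [465.8  383.51] [465.74 383.52] [465.65 383.53] [465.55 383.54]
go [  94.64 -226.61  148.96] rz=0.0 (or -180.0) tilt fix [-0.06 -0.11 -0.  ] q6 -1.0094801084635132 pos [543.15 382.36 208.52] yaw 90.04726862579679
```

View pics/red2.png

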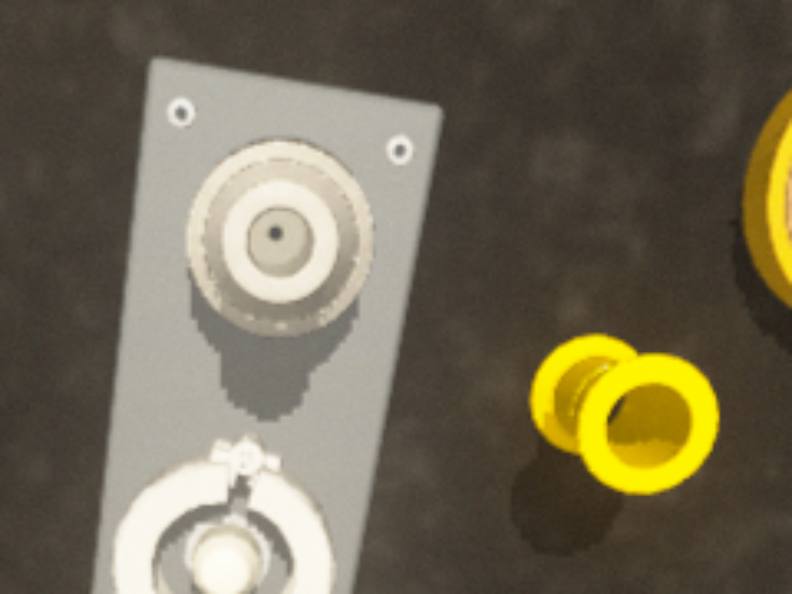

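The reducer sits upright on the ring: top centre (281,242), boss visible inside the bore, O-ring fully covered. The clamp is untouched. Next is ring_25.

Call:
step_arm --rows '[{"x": 18,"y": -45,"z": 5,"rx": 0,"ry": 0,"rz": 0,"jaw": 1},{"x": 36,"y": -90,"z": 15,"rx": 0,"ry": 0,"rz": 0,"jaw": 1},{"x": 54,"y": -135,"z": 30,"rx": 0,"ry": 0,"rz": 0,"jaw": 1},{"x": 72,"y": -175,"z": 55,"rx": 0,"ry": 0,"rz": 0,"jaw": 1},{"x": 90,"y": -215,"z": 85,"rx": 0,"ry": 0,"rz": 0,"jaw": 1}]'

```text
time: 21.2
tool_pos: [454.6, 169.3, 126.7]
ee_rot: [[-1.0, -0.001, 0.002], [-0.001, 1.0, 0.0], [-0.002, 0.0, -1.0]]
wrist_force: [0.6, -1.4, 0.3]
opening: 85.3
grip_force: 0.0
```

Call:
step_arm --rows '[{"x": 4.5,"y": -11.5,"z": 40,"rx": 0,"ry": 0,"rz": 0,"jaw": 1},{"x": 4.5,"y": -11.5,"z": 64,"rx": 0,"ry": 0,"rz": 0,"jaw": 1},{"x": 4.5,"y": -11.5,"z": 64,"rx": 0,"ry": 0,"rz": 0,"jaw": 1},{"x": 4.5,"y": -11.5,"z": 64,"rx": 0,"ry": 0,"rz": 0,"jaw": 1},{"x": 4.5,"y": -11.5,"z": 64,"rx": 0,"ry": 0,"rz": 0,"jaw": 1}]'

```text
time: 21.7
tool_pos: [452.2, 159.8, 65.3]
ee_rot: [[-1.0, -0.001, 0.003], [-0.001, 1.0, 0.001], [-0.003, 0.001, -1.0]]
wrist_force: [0.1, 0.6, -0.3]
opening: 85.6
grip_force: 0.0
```

```bash
python3 -c "
from h import *
go(448.4,155.3,60,90)"; python3 seat.py r25 448.4 155.3 130 160 190;  python3 - <<'E'
from h import *
# holes of board 25 in s25
f=dict(np.load("s25.npz"));g=cv2.cvtColor(f["image"],cv2.COLOR_RGB2GRAY)
m=cv2.inRange(f["image"].max(2),240,255)
c0=np.array([519.6,-274.7]);a=np.radians(8.2);A=np.array([np.cos(a),np.sin(a)]);N=np.array([-A[1],A[0]])
for c in cv2.findContours(m,cv2.RETR_EXTERNAL,cv2.CHAIN_APPROX_NONE)[0]:
    if 12<cv2.contourArea(c)<200:
        (u,v),r=cv2.minEnclosingCircle(c);p=px(f,u,v,10)[:2]-c0
        if abs(p).max()<170: print(u,v,r,"board-frame rel seat",p@A,p@N)
E
```

```text
go [ 3.87 -4.49  5.26] rz=0.0 (or -180.0) tilt fix [ 0.05  0.16 -0.  ] q6 -1.3029621460953074 pos [452.25 159.79  65.27] yaw 90.04655457339297
expect px [245.23 214.56]
130 245.6,203.3 ax 45.0,47.2 [446.72 155.15] [440.73 155.61] [437.74 155.84] [432.87 156.21] [427.26 156.64]
130 245.7,203.1 ax 26.1,31.2 [446.6  155.21] [440.63 155.67] [437.64 155.89] [432.78 156.26] [427.18 156.69]
160 245.7,203.5 ax 44.1,47.2 [446.87 155.18] [440.87 155.64] [437.87 155.87] [433.   156.24] [427.37 156.66]
160 245.5,203.3 ax 26.7,32.6 [446.75 155.09] [440.76 155.55] [437.77 155.78] [432.9  156.16] [427.29 156.59]
190 245.7,203.6 ax 43.7,46.9 [446.92 155.18] [440.92 155.63] [437.92 155.86] [433.04 156.23] [427.41 156.66]
190 245.5,203.8 ax 27.5,33.3 [447.07 155.05] [441.05 155.52] [438.04 155.75] [433.16 156.13] [427.52 156.57]
242.25 202.5 2.795184850692749 board-frame rel seat 130.84093819304445 -33.67874253565328
266.8870849609375 181.72579956054688 8.539815902709961 board-frame rel seat 108.389135760587 0.26014134733401756
364.0 145.0 7.280210018157959 board-frame rel seat 79.89572212764006 119.22615712417053
219.43548583984375 65.66129302978516 3.68719482421875 board-frame rel seat -29.770634427813313 -33.95085632730453
281.1333312988281 56.03333282470703 4.125495910644531 board-frame rel seat -29.86953874161384 33.780324926467955
357.0 4.0 11.70479965209961 board-frame rel seat -67.99554188059766 116.98019911131892
```

Call:
step_arm --rows '[{"x": 4.6,"y": -4.6,"z": 15,"rx": 0,"ry": 0,"rz": 0,"jaw": 1},{"x": 4.6,"y": -4.6,"z": 40,"rx": 0,"ry": 0,"rz": 0,"jaw": 0.85},{"x": 4.6,"y": -4.6,"z": 56,"rx": 0,"ry": 0,"rz": 0,"jaw": 0.8},{"x": 4.6,"y": -4.6,"z": 56,"rx": 0,"ry": 0,"rz": 0,"jaw": 0.8},{"x": 4.6,"y": -4.6,"z": 56,"rx": 0,"ry": 0,"rz": 0,"jaw": 0.8}]' --grip_force 30

```text
time: 22.25
tool_pos: [447.4, 154.9, 8.5]
ee_rot: [[-1.0, -0.0, 0.001], [-0.0, 1.0, 0.0], [-0.001, 0.0, -1.0]]
wrist_force: [-0.3, 0.8, -0.0]
opening: 67.9
grip_force: 0.0
```

```bash
python3 -c "
from h import *
go(447.6,155.2,-1,90)"; python3 seat.py r25b 447.6 155.2 160|tail -2
```

```text
go [-0.19  0.29  9.55] rz=0.0 (or -180.0) tilt fix [0.02 0.08 0.  ] q6 -1.3098170987875737 pos [447.4  154.91   8.55] yaw 90.02809434757329
160 252.3,249.7 ax 55.2,61.8 [446.19 155.15] [437.37 155.26] [432.96 155.31] [425.8  155.39] [417.54 155.49]
160 252.1,249.3 ax 30.7,41.8 [445.94 155.05] [437.15 155.16] [432.76 155.22] [425.62 155.32] [417.38 155.42]
```

Call:
step_arm --rows '[{"x": 0.3,"y": 0.2,"z": 5,"rx": 0,"ry": 0,"rz": 0,"jaw": 0.75},{"x": 0.3,"y": 0.2,"z": 9.5,"rx": 0,"ry": 0,"rz": 0,"jaw": 0.75},{"x": 0.3,"y": 0.2,"z": 9.5,"rx": 0,"ry": 0,"rz": 0,"jaw": 0.6},{"x": 0.3,"y": 0.2,"z": 9.5,"rx": 0,"ry": 0,"rz": 0,"jaw": 0.5},{"x": 0.3,"y": 0.2,"z": 9.5,"rx": 0,"ry": 0,"rz": 0,"jaw": 0.35}]'

```text
time: 22.8
tool_pos: [447.6, 154.8, -0.4]
ee_rot: [[-1.0, -0.0, 0.003], [-0.0, 1.0, 0.0], [-0.003, 0.0, -1.0]]
wrist_force: [-0.9, -0.6, 6.0]
opening: 30.5
grip_force: 13.3
```

Call:
step_arm --rows '[{"x": 0,"y": 0,"z": 0,"rx": 0,"ry": 0,"rz": 0,"jaw": 0.33},{"x": 0,"y": 0,"z": 0,"rx": 0,"ry": 0,"rz": 0,"jaw": 0.33},{"x": 0,"y": 0,"z": 0,"rx": 0,"ry": 0,"rz": 0,"jaw": 0.33}]'

```text
time: 23.1
tool_pos: [447.7, 154.8, -0.3]
ee_rot: [[-1.0, 0.0, 0.003], [0.0, 1.0, 0.0], [-0.003, 0.0, -1.0]]
wrist_force: [-0.1, -0.7, 7.8]
opening: 29.5
grip_force: 30.5
```

Call:
step_arm --rows '[{"x": 0,"y": 0,"z": -10,"rx": 0,"ry": 0,"rz": 0,"jaw": 0.33},{"x": 0,"y": 0,"z": -45,"rx": 0,"ry": 0,"rz": 0,"jaw": 0.33},{"x": 0,"y": -10,"z": -85,"rx": 0,"ry": 0,"rz": 0,"jaw": 0.33},{"x": -5,"y": -45,"z": -110,"rx": 0,"ry": 0,"rz": 0,"jaw": 0.33},{"x": -10,"y": -90,"z": -110,"rx": 0,"ry": 0,"rz": 0,"jaw": 0.33}]'

```text
time: 23.6
tool_pos: [458.6, 65.0, 113.3]
ee_rot: [[-1.0, -0.003, 0.009], [-0.003, 1.0, 0.001], [-0.009, 0.001, -1.0]]
wrist_force: [1.8, -0.1, -0.4]
opening: 29.3
grip_force: 29.7
```

Call:
step_arm --rows '[{"x": -9,"y": -45,"z": 0,"rx": 0,"ry": 0,"rz": 0,"jaw": 0.33},{"x": -18,"y": -90,"z": 0,"rx": 0,"ry": 0,"rz": 0,"jaw": 0.33},{"x": -27,"y": -135,"z": 0,"rx": 0,"ry": 0,"rz": 0,"jaw": 0.33},{"x": -36,"y": -180,"z": 0,"rx": 0,"ry": 0,"rz": 0,"jaw": 0.33},{"x": -45,"y": -225,"z": 0,"rx": 0,"ry": 0,"rz": 0,"jaw": 0.33}]'

```text
time: 24.1
tool_pos: [501.4, -162.2, 108.2]
ee_rot: [[-1.0, 0.0, 0.001], [0.0, 1.0, 0.0], [-0.001, 0.0, -1.0]]
wrist_force: [1.5, 0.3, 0.5]
opening: 29.5
grip_force: 29.7
```

Call:
step_arm --rows '[{"x": -9,"y": -45,"z": 0,"rx": 0,"ry": 0,"rz": 0,"jaw": 0.33},{"x": -17,"y": -90,"z": 10,"rx": 0,"ry": 0,"rz": 0,"jaw": 0.33},{"x": -17,"y": -114,"z": 45,"rx": 0,"ry": 0,"rz": 0,"jaw": 0.33},{"x": -17,"y": -114,"z": 55,"rx": 0,"ry": 0,"rz": 0,"jaw": 0.33},{"x": -17,"y": -114,"z": 55,"rx": 0,"ry": 0,"rz": 0,"jaw": 0.33}]'

```text
time: 24.6
tool_pos: [516.8, -273.6, 50.1]
ee_rot: [[-1.0, 0.001, -0.005], [0.001, 1.0, 0.003], [0.005, 0.003, -1.0]]
wrist_force: [0.1, 0.7, 0.1]
opening: 29.3
grip_force: 29.8
```

```bash
cat > holes.py <<'E'
from h import *
import sys
# seat position and TCP-relative offset from the two plate holes near the seat
f=shot("wrist",sys.argv[1],view=False);s=monitor.sense();x,y=519.6,-274.7
m=cv2.inRange(f["image"].max(2),int(sys.argv[2]),255)
a=np.radians(8.2);A=np.array([np.cos(a),np.sin(a)]);N=np.array([-A[1],A[0]]);E=[]
for c in cv2.findContours(m,cv2.RETR_EXTERNAL,cv2.CHAIN_APPROX_NONE)[0]:
    if not 10<cv2.contourArea(c)<400: continue
    (u,v),r=cv2.minEnclosingCircle(c);p=px(f,u,v,10)[:2]
    for sg in(-1,1):
        e=p-(-29.85*A+sg*33.9*N)
        if np.hypot(*(e-[x,y]))<10: E.append(e);print("hole",u,v,r,e)
E=np.mean(E,0);print("seat",E,"TCP",s["tool_pos"],"diff",E-s["tool_pos"][:2],s["opening"])
E
python3 holes.py h1 235; python3 -c "
from h import *
go(519.6,-274.7,60,90)"
```

```text
hole 188.44029235839844 189.276123046875 6.565617084503174 [ 519.99 -275.03]
hole 298.5 173.5 6.670932292938232 [ 519.8 -274.6]
seat [ 519.9  -274.82] TCP [ 517.9  -273.44   52.17] diff [ 1.99 -1.38] 29.661187236349196
go [-1.68 -1.25 -7.84] rz=0.0 (or -180.0) tilt fix [ 0.1 -0.1  0. ] q6 -2.1150580450072756 pos [ 517.9  -273.44   52.17] yaw 90.00155144403335
```

```bash
python3 - <<'E'
from h import *
f=dict(np.load("h1.npz"));V=f["image"].max(2).astype(int);print(proj(f,[517.9,-273.44,56]))
for th in(150,180,210):
    m=cv2.inRange(f["image"].max(2),th,255)
    for c in cv2.findContours(m,cv2.RETR_CCOMP,cv2.CHAIN_APPROX_NONE)[0]:
        if cv2.contourArea(c)<60: continue
        (u,v),(a,b),t=cv2.fitEllipse(cv2.convexHull(c))
        if 200<v<300 and abs(u-254)<40 and b<110: print(th,u,v,a,b,px(f,u,v,60)[:2]-[517.9,-273.44])
r=V[245];print(r[205:305])
E
```

```text
[252.23 260.08]
150 251.68472290039062 284.3936462402344 33.5994873046875 58.673606872558594 [11.33 -0.3 ]
150 253.6407928466797 256.94964599609375 61.3110466003418 64.08452606201172 [-4.05  0.71]
180 242.6462860107422 292.2930908203125 23.859291076660156 36.18498611450195 [15.91 -4.86]
180 253.71405029296875 258.11676025390625 57.88894271850586 64.23101806640625 [-3.41  0.74]
180 267.3612976074219 261.5334777832031 12.626786231994629 23.686954498291016 [-1.52  7.35]
210 253.91192626953125 258.2599182128906 57.4186897277832 63.80805587768555 [-3.33  0.84]
210 235.16720581054688 264.2372741699219 8.061551094055176 19.504634857177734 [-0.09 -8.28]
210 264.19329833984375 266.86517333984375 19.209819793701172 35.74826431274414 [1.42 5.84]
[127 125 147 182 199 198 200 199 201 201 202 200 200 188 140  97  99  96
  93 105 195 252 254 254 254 254 254 249 211 244 253 254 254 254 254 254
 254 253 248 242 242 242 241 241 239 236 236 238 238 242 242 242 242 242
 242 242 242 242 242 240 245 252 254 254 254 254 254 254 253 237 227 248
 254 254 254 254 254 250 144 131 107  99 103 101 115 170 203 200 205 201
 198 202 200 200 200 189 150 128 127 123]
```

```bash
python3 - <<'E'
from h import *
f=dict(np.load("h1.npz"));V=f["image"].max(2).astype(int)
for u in(250,254,258): print(u,[(v,int(V[v,u])) for v in range(205,310,1)][::1] if u==254 else "")
for v,z in((0,0),):pass
for z in(54.5,56.5,60.5): print(z,[ (v,round(px(f,254,v,z)[0]-517.9,1)) for v in range(215,305,5)])
E
```

```text
250 
254 [(205, 255), (206, 255), (207, 255), (208, 255), (209, 250), (210, 254), (211, 255), (212, 255), (213, 255), (214, 255), (215, 255), (216, 255), (217, 255), (218, 255), (219, 255), (220, 255), (221, 255), (222, 255), (223, 244), (224, 125), (225, 128), (226, 141), (227, 158), (228, 165), (229, 155), (230, 232), (231, 255), (232, 255), (233, 255), (234, 255), (235, 254), (236, 228), (237, 242), (238, 253), (239, 254), (240, 254), (241, 254), (242, 253), (243, 222), (244, 230), (245, 242), (246, 243), (247, 243), (248, 252), (249, 255), (250, 255), (251, 255), (252, 255), (253, 255), (254, 255), (255, 255), (256, 255), (257, 255), (258, 255), (259, 255), (260, 251), (261, 219), (262, 217), (263, 219), (264, 218), (265, 215), (266, 217), (267, 218), (268, 218), (269, 215), (270, 219), (271, 201), (272, 164), (273, 197), (274, 227), (275, 227), (276, 228), (277, 229), (278, 228), (279, 228), (280, 229), (281, 236), (282, 251), (283, 254), (284, 254), (285, 254), (286, 252), (287, 222), (288, 112), (289, 120), (290, 121), (291, 120), (292, 159), (293, 209), (294, 210), (295, 206)
[... 850 characters left out ...]
 np.float64(-3.1)), (260, np.float64(-0.3)), (265, np.float64(2.5)), (270, np.float64(5.3)), (275, np.float64(8.2)), (280, np.float64(11.1)), (285, np.float64(14.1)), (290, np.float64(17.1)), (295, np.float64(20.1)), (300, np.float64(23.2))]
60.5 [(215, np.float64(-26.0)), (220, np.float64(-23.6)), (225, np.float64(-21.0)), (230, np.float64(-18.5)), (235, np.float64(-15.9)), (240, np.float64(-13.3)), (245, np.float64(-10.7)), (250, np.float64(-8.1)), (255, np.float64(-5.4)), (260, np.float64(-2.7)), (265, np.float64(0.1)), (270, np.float64(2.8)), (275, np.float64(5.6)), (280, np.float64(8.5)), (285, np.float64(11.3)), (290, np.float64(14.2)), (295, np.float64(17.2)), (300, np.float64(20.1))]
```

Call:
step_arm --rows '[{"x": -2.8,"y": -2.2,"z": 6,"rx": 0,"ry": 0,"rz": 0,"jaw": 0.33},{"x": -2.8,"y": -2.2,"z": 12,"rx": 0,"ry": 0,"rz": 0,"jaw": 0.33},{"x": -2.8,"y": -2.2,"z": 16,"rx": 0,"ry": 0,"rz": 0,"jaw": 0.33},{"x": -2.8,"y": -2.2,"z": 16,"rx": 0,"ry": 0,"rz": 0,"jaw": 0.33},{"x": -2.8,"y": -2.2,"z": 16,"rx": 0,"ry": 0,"rz": 0,"jaw": 0.33}]'

```text
time: 25.15
tool_pos: [521.3, -276.2, 36.9]
ee_rot: [[-1.0, -0.0, 0.0], [-0.0, 1.0, -0.0], [-0.0, -0.0, -1.0]]
wrist_force: [0.8, 0.2, -0.4]
opening: 29.1
grip_force: 29.8
```

```bash
python3 holes.py h2 235; python3 - <<'E'
from h import *
f=dict(np.load("h2.npz"));V=f["image"].max(2).astype(int);t=monitor.sense()["tool_pos"]
print([(v,int(V[v,254])) for v in range(216,234)],[(v,int(V[v,254])) for v in range(282,300)])
print(V[245,215:235],V[245,275:295])
print("z mid O",[(v,round(px(f,254,v,t[2]+4.3)[0]-t[0],1)) for v in(222,224,226,288,290,292)],px(f,254,245,t[2]+8)[1]-t[1])
E
```

```text
hole 188.10000610351562 188.3000030517578 7.021490573883057 [ 519.88 -275.02]
hole 306.9905700683594 171.85848999023438 7.1416120529174805 [ 519.86 -274.62]
seat [ 519.87 -274.82] TCP [ 521.33 -276.34   37.01] diff [-1.46  1.52] 29.367671375575647
[(216, 255), (217, 255), (218, 255), (219, 255), (220, 255), (221, 255), (222, 255), (223, 241), (224, 121), (225, 130), (226, 138), (227, 152), (228, 161), (229, 164), (230, 236), (231, 254), (232, 254), (233, 254)] [(282, 251), (283, 254), (284, 254), (285, 253), (286, 245), (287, 218), (288, 114), (289, 118), (290, 123), (291, 122), (292, 152), (293, 205), (294, 203), (295, 206), (296, 206), (297, 206), (298, 205), (299, 204)]
[196 197 197 187 137  98  97  93  93 109 198 251 254 254 254 254 254 247
 209 242] [223 247 254 254 254 254 254 249 146 132 107 103 102  98 115 164 200 201
 199 197]
z mid O [(222, np.float64(-19.0)), (224, np.float64(-17.9)), (226, np.float64(-16.9)), (288, np.float64(18.3)), (290, np.float64(19.6)), (292, np.float64(20.8))] 1.2304100172514723
```

```bash
python3 - <<'E'
from h import *
f=dict(np.load("h2.npz"));V=f["image"].max(2).astype(int)
for u in(244,249,254,259): print(u,V[185:226,u])
for v in range(190,216,4): print(v,px(f,252,v,10)[0]+17, px(f,252,v,24)[0]+17)
r=[(v,np.where(V[v,200:310]>235)[0]) for v in range(196,224,4)]
for v,w in r: print(v,(w.min()+200,w.max()+200) if len(w) else None)
E
```

```text
244 [209 211 210 211 211 210 211 210 210 212 211 215 214 214 212 212 215 217
 216 220 242 255 255 255 255 255 250 241 255 255 255 255 255 255 255 255
 255 255 255 254 152]
249 [207 209 210 212 209 210 213 212 211 214 209 215 213 214 214 214 216 227
 248 255 255 255 255 255 254 245 254 255 255 255 255 255 255 255 255 255
 255 255 254 146 126]
254 [213 212 213 212 208 214 212 211 212 211 210 211 215 213 215 215 218 232
 251 255 255 255 255 255 253 247 254 255 255 255 255 255 255 255 255 255
 255 255 241 121 130]
259 [211 212 208 210 212 213 214 213 213 215 213 215 214 214 212 214 217 229
 234 248 255 255 255 255 255 247 253 255 255 255 255 255 255 255 255 255
 255 255 254 158 127]
190 513.1996158628319 508.6766732723765
194 515.6184745691112 510.8957343485982
198 518.0576517522035 513.1334355962805
202 520.5174045055148 515.3900128729244
206 522.9979942782222 517.665706032016
210 525.4996869679134 519.9607590080128
214 528.0227530155986 522.2754199035089
196 None
200 None
204 (np.int64(245), np.int64(265))
208 (np.int64(237), np.int64(272))
212 (np.int64(234), np.int64(276))
216 (np.int64(230), np.int64(279))
220 (np.int64(228), np.int64(281))
```

Relative image measurement: y is aligned within 0.3 mm, and the ring is about 1.8 mm too far in +x. I'll correct and lower.

Call:
step_arm --rows '[{"x": 1.8,"y": 0.2,"z": 2,"rx": 0,"ry": 0,"rz": 0,"jaw": 0.33},{"x": 1.8,"y": 0.2,"z": 5,"rx": 0,"ry": 0,"rz": 0,"jaw": 0.33},{"x": 1.8,"y": 0.2,"z": 8,"rx": 0,"ry": 0,"rz": 0,"jaw": 0.33},{"x": 1.8,"y": 0.2,"z": 11,"rx": 0,"ry": 0,"rz": 0,"jaw": 0.33},{"x": 1.8,"y": 0.2,"z": 11,"rx": 0,"ry": 0,"rz": 0,"jaw": 0.33}]'

```text
time: 25.7
tool_pos: [519.0, -276.1, 24.9]
ee_rot: [[-1.0, -0.0, -0.001], [-0.0, 1.0, 0.001], [0.001, 0.001, -1.0]]
wrist_force: [-0.4, 0.3, -0.2]
opening: 29.4
grip_force: 29.8
```

Call:
step_arm --rows '[{"x": 0,"y": 0,"z": 1,"rx": 0,"ry": 0,"rz": 0,"jaw": 0.33},{"x": 0,"y": 0,"z": 1.6,"rx": 0,"ry": 0,"rz": 0,"jaw": 0.33},{"x": 0,"y": 0,"z": 1.6,"rx": 0,"ry": 0,"rz": 0,"jaw": 0.33}]'

```text
time: 26.0
tool_pos: [519.4, -276.3, 24.1]
ee_rot: [[-1.0, -0.0, 0.0], [-0.0, 1.0, 0.0], [-0.0, 0.0, -1.0]]
wrist_force: [0.5, -0.6, -0.9]
opening: 29.2
grip_force: 29.8
```

Call:
step_arm --rows '[{"x": 0,"y": 0,"z": 0.6,"rx": 0,"ry": 0,"rz": 0,"jaw": 0.33},{"x": 0,"y": 0,"z": 0.6,"rx": 0,"ry": 0,"rz": 0,"jaw": 0.33}]'

```text
time: 26.2
tool_pos: [519.5, -276.4, 23.8]
ee_rot: [[-1.0, -0.0, 0.0], [-0.0, 1.0, -0.0], [-0.0, -0.0, -1.0]]
wrist_force: [-0.3, -1.0, 1.5]
opening: 29.4
grip_force: 30.2
```

Call:
step_arm --rows '[{"x": 0,"y": 0,"z": 0,"rx": 0,"ry": 0,"rz": 0,"jaw": 0.45},{"x": 0,"y": 0,"z": 0,"rx": 0,"ry": 0,"rz": 0,"jaw": 0.7},{"x": 0,"y": 0,"z": 0,"rx": 0,"ry": 0,"rz": 0,"jaw": 1},{"x": 0,"y": 0,"z": -5,"rx": 0,"ry": 0,"rz": 0,"jaw": 1},{"x": 0,"y": 0,"z": -25,"rx": 0,"ry": 0,"rz": 0,"jaw": 1}]'

```text
time: 26.7
tool_pos: [518.0, -275.5, 46.3]
ee_rot: [[-1.0, -0.0, -0.004], [-0.0, 1.0, 0.003], [0.004, 0.003, -1.0]]
wrist_force: [0.5, -1.1, -0.1]
opening: 85.7
grip_force: 0.0
```

Call:
step_arm --rows '[{"x": -10,"y": 0,"z": -45,"rx": 0,"ry": 0,"rz": 0,"jaw": 1},{"x": -40,"y": 0,"z": -80,"rx": 0,"ry": 0,"rz": 0,"jaw": 1},{"x": -80,"y": 0,"z": -110,"rx": 0,"ry": 0,"rz": 0,"jaw": 1},{"x": -80,"y": 0,"z": -110,"rx": 0,"ry": 0,"rz": 0,"jaw": 1},{"x": -80,"y": 0,"z": -110,"rx": 0,"ry": 0,"rz": 0,"jaw": 1}]'

```text
time: 27.2
tool_pos: [600.1, -276.3, 158.9]
ee_rot: [[-1.0, -0.001, 0.0], [-0.001, 1.0, -0.0], [-0.0, -0.0, -1.0]]
wrist_force: [0.1, -0.2, -0.3]
opening: 85.4
grip_force: 0.0
```

Call:
step_arm --rows '[{"x": 0,"y": 0,"z": 0,"rx": 0,"ry": 0,"rz": 0,"jaw": 1},{"x": 0,"y": 0,"z": 0,"rx": 0,"ry": 0,"rz": 0,"jaw": 1}]'

```text
time: 27.4
tool_pos: [598.0, -276.1, 157.0]
ee_rot: [[-1.0, 0.001, -0.003], [0.001, 1.0, 0.001], [0.003, 0.001, -1.0]]
wrist_force: [0.4, 0.1, 0.2]
opening: 85.6
grip_force: 0.0
```

```bash
python3 holes.py h3 240; python3 - <<'E'
from h import *
f=dict(np.load("h3.npz"));V=f["image"].max(2).astype(int);p=proj(f,[519.9,-274.8,32]);print(p)
h=cv2.cvtColor(f["image"],cv2.COLOR_RGB2HSV)
# dark O-ring around; dark boss hole
for th in(110,140,170):
    m=cv2.inRange(f["image"].max(2),0,th)
    for c in cv2.findContours(m,cv2.RETR_EXTERNAL,cv2.CHAIN_APPROX_NONE)[0]:
        (u,v),r=cv2.minEnclosingCircle(c)
        if np.hypot(u-p[0],v-p[1])<25: print(th,round(u,1),round(v,1),round(r,1),px(f,u,v,28)[:2])
u,v=p.round().astype(int);print(V[v,u-28:u+28]);print(V[v-28:v+28,u])
cv2.imwrite("pics/h3.png",cv2.resize(f["image"][20:190,170:340,::-1],None,fx=3.5,fy=3.5))
E
```

```text
hole 210.5 62.0 5.02503776550293 [ 519.73 -274.61]
hole 288.5 49.5 4.94984769821167 [ 519.57 -274.58]
seat [ 519.65 -274.6 ] TCP [ 598.09 -276.19  157.37] diff [-78.45   1.59] 85.70520794580433
[254.06  92.25]
[220 217 223 222 211 173 135 113 226 255 254 255 255 255 253 232 253 255
 255 255 255 255 253 252 254 253 232 161 162 162 201 248 252 247 249 254
 255 255 255 255 232 239 254 254 251 254 253 222 118 127 176 226 226 227
 227 226]
[226 223 225 226 212 159 137 118 184 253 255 255 254 255 253 235 242 242
 242 242 243 248 254 254 255 255 241 164 162 163 162 235 254 225 222 228
 252 255 255 255 255 255 255 249 254 254 251 254 253 229 129 122 126 157
 156 158]
```

The boss hole is within about 0.6 mm of the ring centre. Next is the nipple, with an overhead view first.

Call:
step_arm --rows '[{"x": 7,"y": 46,"z": -15,"rx": 0,"ry": 0,"rz": 0,"jaw": 1},{"x": 14,"y": 92,"z": -30,"rx": 0,"ry": 0,"rz": 0,"jaw": 1},{"x": 21,"y": 139,"z": -40,"rx": 0,"ry": 0,"rz": 0,"jaw": 1},{"x": 28,"y": 186,"z": -40,"rx": 0,"ry": 0,"rz": 0,"jaw": 1},{"x": 35,"y": 233,"z": -40,"rx": 0,"ry": 0,"rz": 0,"jaw": 1}]'

```text
time: 27.95
tool_pos: [563.2, -41.9, 198.7]
ee_rot: [[-1.0, 0.001, 0.001], [0.001, 1.0, -0.0], [-0.001, -0.0, -1.0]]
wrist_force: [-0.3, 0.5, -0.3]
opening: 85.4
grip_force: 0.0
```

Call:
step_arm --rows '[{"x": 7,"y": 48,"z": 0,"rx": 0,"ry": 0,"rz": 0,"jaw": 1},{"x": 14,"y": 96,"z": 0,"rx": 0,"ry": 0,"rz": 0,"jaw": 1},{"x": 21,"y": 144,"z": 0,"rx": 0,"ry": 0,"rz": 0,"jaw": 1},{"x": 28,"y": 192,"z": 0,"rx": 0,"ry": 0,"rz": 0,"jaw": 1},{"x": 35,"y": 240,"z": 0,"rx": 0,"ry": 0,"rz": 0,"jaw": 1}]'

```text
time: 28.45
tool_pos: [528.1, 198.0, 198.2]
ee_rot: [[-1.0, 0.001, -0.0], [0.001, 1.0, -0.0], [0.0, -0.0, -1.0]]
wrist_force: [0.6, -0.1, 0.1]
opening: 85.7
grip_force: 0.0
```

Call:
step_arm --rows '[{"x": 5,"y": 45,"z": 0,"rx": 0,"ry": 0,"rz": 0,"jaw": 1},{"x": 5,"y": 68,"z": 0,"rx": 0,"ry": 0,"rz": 0,"jaw": 1},{"x": 5,"y": 68,"z": 0,"rx": 0,"ry": 0,"rz": 0,"jaw": 1},{"x": 5,"y": 68,"z": 0,"rx": 0,"ry": 0,"rz": 0,"jaw": 1},{"x": 5,"y": 68,"z": 0,"rx": 0,"ry": 0,"rz": 0,"jaw": 1}]'

```text
time: 28.95
tool_pos: [524.4, 263.4, 198.4]
ee_rot: [[-1.0, 0.001, -0.0], [0.001, 1.0, -0.001], [0.0, -0.001, -1.0]]
wrist_force: [-1.3, 0.0, -0.3]
opening: 85.4
grip_force: 0.0
```

```bash
python3 seat.py nip 443 265 130 180 ; python3 -c "
from h import *
go(443,265,130,90)"
```

```text
expect px [254.59  87.95]
130 254.5,84.7 ax 47.0,49.4 [439.78 264.94] [440.01 264.93] [440.13 264.93] [440.32 264.92] [440.53 264.92]
130 254.4,85.1 ax 29.1,30.3 [440.16 264.85] [440.37 264.85] [440.48 264.85] [440.65 264.85] [440.85 264.85]
180 254.6,84.6 ax 45.9,48.2 [439.73 265.02] [439.97 265.01] [440.08 265.01] [440.27 265.  ] [440.49 264.99]
180 254.6,85.1 ax 30.3,31.4 [440.17 265.  ] [440.38 264.99] [440.48 264.99] [440.66 264.98] [440.85 264.98]
go [81.49  1.59 68.52] rz=-0.1 (or 179.9) tilt fix [-0.02  0.    0.  ] q6 -1.161734430724695 pos [524.49 263.31 198.52] yaw 89.90699596210183
```

Call:
step_arm --rows '[{"x": 30,"y": 1.4,"z": 20,"rx": 0,"ry": 0,"rz": 0,"jaw": 1},{"x": 60,"y": 1.4,"z": 40,"rx": 0,"ry": 0,"rz": 0,"jaw": 1},{"x": 83.5,"y": 1.4,"z": 65,"rx": 0,"ry": 0,"rz": 0,"jaw": 1},{"x": 83.5,"y": 1.4,"z": 100,"rx": 0,"ry": 0,"rz": 0,"jaw": 1},{"x": 83.5,"y": 1.4,"z": 120,"rx": 0,"ry": 0,"rz": 0,"jaw": 1}]'

```text
time: 29.5
tool_pos: [439.7, 264.5, 76.2]
ee_rot: [[-1.0, 0.001, -0.002], [0.001, 1.0, -0.001], [0.002, -0.001, -1.0]]
wrist_force: [0.0, -0.4, 0.3]
opening: 85.5
grip_force: 0.0
```

Call:
step_arm --rows '[{"x": 0,"y": 0,"z": 0,"rx": 0,"ry": 0,"rz": 0,"jaw": 1},{"x": 0,"y": 0,"z": 0,"rx": 0,"ry": 0,"rz": 0,"jaw": 1},{"x": 0,"y": 0,"z": 0,"rx": 0,"ry": 0,"rz": 0,"jaw": 1}]'

```text
time: 29.8
tool_pos: [442.1, 266.1, 80.6]
ee_rot: [[-1.0, 0.001, 0.003], [0.001, 1.0, 0.001], [-0.003, 0.001, -1.0]]
wrist_force: [-0.1, 0.0, 0.6]
opening: 85.7
grip_force: 0.0
```

```bash
python3 -c "
from h import *
go(440.8,264.7,12,90)"
```

```text
go [ 1.46 -1.48 68.58] rz=-0.1 (or 179.9) tilt fix [0.08 0.16 0.  ] q6 -1.0940297552106193 pos [442.07 266.08  80.59] yaw 89.94984996731466
```

Call:
step_arm --rows '[{"x": 1.2,"y": -1.2,"z": 25,"rx": 0,"ry": 0,"rz": 0,"jaw": 1},{"x": 1.2,"y": -1.2,"z": 50,"rx": 0,"ry": 0,"rz": 0,"jaw": 1},{"x": 1.2,"y": -1.2,"z": 66,"rx": 0,"ry": 0,"rz": 0,"jaw": 1},{"x": 1.2,"y": -1.2,"z": 66,"rx": 0,"ry": 0,"rz": 0,"jaw": 1},{"x": 1.2,"y": -1.2,"z": 66,"rx": 0,"ry": 0,"rz": 0,"jaw": 0.8}]'

```text
time: 30.3
tool_pos: [440.5, 265.2, 14.1]
ee_rot: [[-1.0, 0.0, 0.002], [0.0, 1.0, 0.001], [-0.002, 0.001, -1.0]]
wrist_force: [0.5, 0.3, 0.2]
opening: 73.1
grip_force: 0.0
```

```bash
python3 -c "
from h import *
go(440.8,264.7,12,90)"; python3 seat.py nip2 440.8 264.7 150|tail -3
```

```text
go [-0.26 -0.48  2.06] rz=-0.0 (or 180.0) tilt fix [0.05 0.09 0.  ] q6 -1.0949387323779542 pos [440.54 265.17  14.06] yaw 89.99034507133734
150 250.7,283.4 ax 115.1,145.5 [463.46 264.41] [452.37 264.62] [446.83 264.72] [437.82 264.89] [427.42 265.09]
150 250.4,314.2 ax 56.1,67.3 [484.19 264.16] [470.87 264.39] [464.21 264.51] [453.38 264.7 ] [440.9  264.92]
150 231.3,244.8 ax 15.0,28.1 [439.42 254.19] [430.92 255.5 ] [426.67 256.15] [419.76 257.22] [411.79 258.44]
```

Call:
step_arm --rows '[{"x": 0,"y": -0.4,"z": 1,"rx": 0,"ry": 0,"rz": 0,"jaw": 0.6},{"x": 0,"y": -0.4,"z": 1,"rx": 0,"ry": 0,"rz": 0,"jaw": 0.5},{"x": 0,"y": -0.4,"z": 1,"rx": 0,"ry": 0,"rz": 0,"jaw": 0.42},{"x": 0,"y": -0.4,"z": 1,"rx": 0,"ry": 0,"rz": 0,"jaw": 0.36},{"x": 0,"y": -0.4,"z": 1,"rx": 0,"ry": 0,"rz": 0,"jaw": 0.3}]' --grip_force 50

```text
time: 30.85
tool_pos: [440.3, 264.5, 12.6]
ee_rot: [[-1.0, 0.0, 0.002], [0.0, 1.0, 0.0], [-0.002, 0.0, -1.0]]
wrist_force: [-0.6, -1.5, 5.5]
opening: 33.3
grip_force: 47.7
```

Call:
step_arm --rows '[{"x": 0,"y": 0,"z": 0,"rx": 0,"ry": 0,"rz": 0,"jaw": 0.25},{"x": 0,"y": 0,"z": 0,"rx": 0,"ry": 0,"rz": 0,"jaw": 0.25},{"x": 0,"y": 0,"z": 0,"rx": 0,"ry": 0,"rz": 0,"jaw": 0.25}]'

```text
time: 31.15
tool_pos: [440.3, 264.5, 12.6]
ee_rot: [[-1.0, 0.0, 0.002], [0.0, 1.0, 0.0], [-0.002, 0.0, -1.0]]
wrist_force: [0.3, -2.5, 6.0]
opening: 33.2
grip_force: 47.7
```

The opening of 33 mm suggests the fingers' upper part touches the 40 mm flange. I'll regrip with the pad centres on the flange.

Call:
step_arm --rows '[{"x": 0,"y": 0,"z": 0,"rx": 0,"ry": 0,"rz": 0,"jaw": 0.5},{"x": 0,"y": 0,"z": 0,"rx": 0,"ry": 0,"rz": 0,"jaw": 0.7},{"x": 0,"y": 0,"z": -10,"rx": 0,"ry": 0,"rz": 0,"jaw": 0.7},{"x": 0,"y": 0,"z": -23,"rx": 0,"ry": 0,"rz": 0,"jaw": 0.7},{"x": 0,"y": 0,"z": -23,"rx": 0,"ry": 0,"rz": 0,"jaw": 0.6}]'

```text
time: 31.65
tool_pos: [441.1, 265.3, 37.5]
ee_rot: [[-1.0, -0.0, 0.004], [-0.0, 1.0, 0.002], [-0.004, 0.002, -1.0]]
wrist_force: [0.8, 0.7, -0.2]
opening: 51.7
grip_force: 0.0
```

```bash
python3 seat.py nip3 440.8 264.5 150|tail -3;python3 -c "
from h import *
go(440.8,264.6,35,90)"
```

```text
150 251.0,255.0 ax 94.1,120.9 [459.72 264.52] [450.5  264.68] [445.89 264.76] [438.4  264.89] [429.75 265.04]
150 227.6,274.7 ax 9.3,25.4 [473.89 249.52] [463.35 251.08] [458.08 251.86] [449.52 253.12] [439.64 254.58]
150 256.1,272.4 ax 37.7,49.1 [472.26 267.77] [461.87 267.62] [456.68 267.55] [448.24 267.44] [438.5  267.31]
go [-0.09 -0.48  1.51] rz=0.0 (or -180.0) tilt fix [ 0.09  0.17 -0.  ] q6 -1.0955736019440894 pos [440.71 265.08  36.51] yaw 90.00560618388747
```

Call:
step_arm --rows '[{"x": 0,"y": -0.4,"z": 0,"rx": 0,"ry": 0,"rz": 0,"jaw": 0.55},{"x": 0,"y": -0.4,"z": 0,"rx": 0,"ry": 0,"rz": 0,"jaw": 0.48},{"x": 0,"y": -0.4,"z": 0,"rx": 0,"ry": 0,"rz": 0,"jaw": 0.4},{"x": 0,"y": -0.4,"z": 0,"rx": 0,"ry": 0,"rz": 0,"jaw": 0.3},{"x": 0,"y": -0.4,"z": 0,"rx": 0,"ry": 0,"rz": 0,"jaw": 0.25}]'

```text
time: 32.2
tool_pos: [439.7, 263.9, 34.6]
ee_rot: [[-1.0, 0.0, -0.0], [0.0, 1.0, -0.0], [0.0, -0.0, -1.0]]
wrist_force: [-0.9, -1.7, 1.8]
opening: 36.5
grip_force: 49.5
```

Call:
step_arm --rows '[{"x": 0,"y": 0,"z": 0,"rx": 0,"ry": 0,"rz": 0,"jaw": 0.25},{"x": 0,"y": 0,"z": 0,"rx": 0,"ry": 0,"rz": 0,"jaw": 0.25},{"x": 0,"y": 0,"z": 0,"rx": 0,"ry": 0,"rz": 0,"jaw": 0.25}]'

```text
time: 32.5
tool_pos: [439.7, 264.0, 34.6]
ee_rot: [[-1.0, -0.0, 0.0], [-0.0, 1.0, -0.0], [-0.0, -0.0, -1.0]]
wrist_force: [-1.3, -2.8, 3.1]
opening: 36.2
grip_force: 49.5
```

Call:
step_arm --rows '[{"x": 0,"y": 0,"z": -8,"rx": 0,"ry": 0,"rz": 0,"jaw": 0.25},{"x": 0,"y": 0,"z": -25,"rx": 0,"ry": 0,"rz": 0,"jaw": 0.25},{"x": 0,"y": 0,"z": -60,"rx": 0,"ry": 0,"rz": 0,"jaw": 0.25},{"x": -3,"y": -20,"z": -95,"rx": 0,"ry": 0,"rz": 0,"jaw": 0.25},{"x": -9,"y": -60,"z": -105,"rx": 0,"ry": 0,"rz": 0,"jaw": 0.25}]'

```text
time: 33.0
tool_pos: [449.8, 206.1, 144.1]
ee_rot: [[-1.0, -0.004, 0.006], [-0.004, 1.0, 0.004], [-0.006, 0.004, -1.0]]
wrist_force: [1.7, -1.1, -0.7]
opening: 36.6
grip_force: 50.2
```

Call:
step_arm --rows '[{"x": -6,"y": -42,"z": 0,"rx": 0,"ry": 0,"rz": 0,"jaw": 0.25},{"x": -12,"y": -84,"z": 0,"rx": 0,"ry": 0,"rz": 0,"jaw": 0.25},{"x": -18,"y": -126,"z": 0,"rx": 0,"ry": 0,"rz": 0,"jaw": 0.25},{"x": -24,"y": -168,"z": 0,"rx": 0,"ry": 0,"rz": 0,"jaw": 0.25},{"x": -30,"y": -210,"z": 0,"rx": 0,"ry": 0,"rz": 0,"jaw": 0.25}]'

```text
time: 33.5
tool_pos: [478.6, -7.2, 139.5]
ee_rot: [[-1.0, -0.001, 0.0], [-0.001, 1.0, 0.001], [-0.0, 0.001, -1.0]]
wrist_force: [1.0, 0.5, -1.5]
opening: 36.2
grip_force: 50.2
```

Call:
step_arm --rows '[{"x": -6,"y": -42,"z": 0,"rx": 0,"ry": 0,"rz": 0,"jaw": 0.25},{"x": -12,"y": -84,"z": 0,"rx": 0,"ry": 0,"rz": 0,"jaw": 0.25},{"x": -18,"y": -126,"z": 0,"rx": 0,"ry": 0,"rz": 0,"jaw": 0.25},{"x": -24,"y": -168,"z": 0,"rx": 0,"ry": 0,"rz": 0,"jaw": 0.25},{"x": -30,"y": -210,"z": 0,"rx": 0,"ry": 0,"rz": 0,"jaw": 0.25}]'

```text
time: 34.0
tool_pos: [508.7, -217.4, 139.3]
ee_rot: [[-1.0, -0.0, 0.0], [-0.0, 1.0, 0.001], [-0.0, 0.001, -1.0]]
wrist_force: [0.5, 0.1, -1.7]
opening: 36.2
grip_force: 50.2
```

Call:
step_arm --rows '[{"x": -6,"y": -35,"z": 0,"rx": 0,"ry": 0,"rz": 0,"jaw": 0.25},{"x": -10,"y": -60,"z": 10,"rx": 0,"ry": 0,"rz": 0,"jaw": 0.25},{"x": -10,"y": -60,"z": 30,"rx": 0,"ry": 0,"rz": 0,"jaw": 0.25},{"x": -10,"y": -60,"z": 40,"rx": 0,"ry": 0,"rz": 0,"jaw": 0.25},{"x": -10,"y": -60,"z": 40,"rx": 0,"ry": 0,"rz": 0,"jaw": 0.25}]'

```text
time: 34.5
tool_pos: [517.7, -274.8, 96.9]
ee_rot: [[-1.0, -0.0, -0.004], [-0.0, 1.0, 0.003], [0.004, 0.003, -1.0]]
wrist_force: [-0.7, -0.3, -1.5]
opening: 35.9
grip_force: 50.3
```

```bash
python3 -c "
from h import *
cams.grab_frame('top');cams.grab_frame('top')
go(518.5,-276.4,74,90);s=monitor.sense();print(s['opening'],s['grip_force'],s['wrist_force'])"
```

```text
go [ 0.34 -1.19 25.78] rz=0.1 (or -179.9) tilt fix [0.02 0.   0.  ] q6 -2.1175407708371847 pos [ 518.84 -275.21   99.78] yaw 90.05535972042634
35.980038167107175 50.316062830606825 [ 0.35  0.01 -1.54]
```

Call:
step_arm --rows '[{"x": 0.3,"y": -1.2,"z": 10,"rx": 0,"ry": 0,"rz": 0,"jaw": 0.25},{"x": 0.3,"y": -1.2,"z": 20,"rx": 0,"ry": 0,"rz": 0,"jaw": 0.25},{"x": 0.3,"y": -1.2,"z": 27,"rx": 0,"ry": 0,"rz": 0,"jaw": 0.25},{"x": 0.3,"y": -1.2,"z": 27,"rx": 0,"ry": 0,"rz": 0,"jaw": 0.25},{"x": 0.3,"y": -1.2,"z": 27,"rx": 0,"ry": 0,"rz": 0,"jaw": 0.25}]'

```text
time: 35.1
tool_pos: [518.3, -276.9, 72.2]
ee_rot: [[-1.0, -0.0, -0.001], [-0.0, 1.0, 0.0], [0.001, 0.0, -1.0]]
wrist_force: [0.3, 0.2, -0.6]
opening: 36.4
grip_force: 50.3
```

```bash
python3 - <<'E'
from h import *
go(518.5,-276.4,67,90);f=shot("wrist","n1",view=False);go(518.5,-276.4,67,90);V=f["image"].max(2).astype(int)
# crop saved for the last viewing
cv2.imwrite("pics/n1.png",cv2.resize(f["image"][150:270,190:320,::-1],None,fx=5,fy=5,interpolation=cv2.INTER_NEAREST))
for u in(244,254,264): print(u,V[185:250,u])
for v in range(192,232,3): print(v,"".join("#" if x<150 else ("o" if x>232 else ".") for x in V[v,205:305]))
E
```

```text
go [-0.25  0.53  5.19] rz=0.0 (or -180.0) tilt fix [ 0.02 -0.03  0.  ] q6 -2.11959170332226 pos [ 518.25 -276.94   72.19] yaw 90.00725869430259
go [-0.    0.7   5.69] rz=0.0 (or -180.0) tilt fix [-0.01  0.01  0.  ] q6 -2.119605607866415 pos [ 518.49 -277.1    72.69] yaw 90.00757073130464
244 [208 213 211 212 208 211 221 248 255 255 255 231 110 144 228 253 252 252
 252 252 252 252 252 252 251 249 247 233 200 203 202 205 204 207 205 203
 203 207 205 209 211 204 191 188 223 206 206 206 202 201 205 202 204 206
 209 207 205 198 206 250 253 254 253 252 252]
254 [210 211 210 219 248 255 255 255 254 204 107 127 195 247 253 253 253 253
 253 253 253 253 249 248 244 230 210 212 214 218 217 215 218 215 215 215
 218 218 218 220 208 202 214 216 216 216 216 211 213 211 210 215 214 213
 214 214 201 207 251 255 255 254 253 253 253]
264 [211 212 212 213 217 239 254 255 255 255 241 107 114 146 227 253 252 251
 252 252 251 251 251 250 246 247 243 226 204 208 210 213 210 208 210 208
 209 209 215 216 214 211 195 195 223 214 214 214 211 212 210 212 213 213
 214 212 209 203 236 253 254 254 253 253 253]
192 
[... 765 characters left out ...]
ooooooo.........................oooooooooooooooo......................
216 ....................ooooooooooooo.................................oooooooooooooo....................
219 ...................ooooooooooo.......................................oooooooooooo...................
222 .................ooooooooooo............................................oooooooooo..................
225 ..................oooooooo...............................................oooooooo...................
228 ..................oooooooo................................................oooooooo..................
231 ..................ooooooo.................................................oooooooo..................
```

View pics/n1.png

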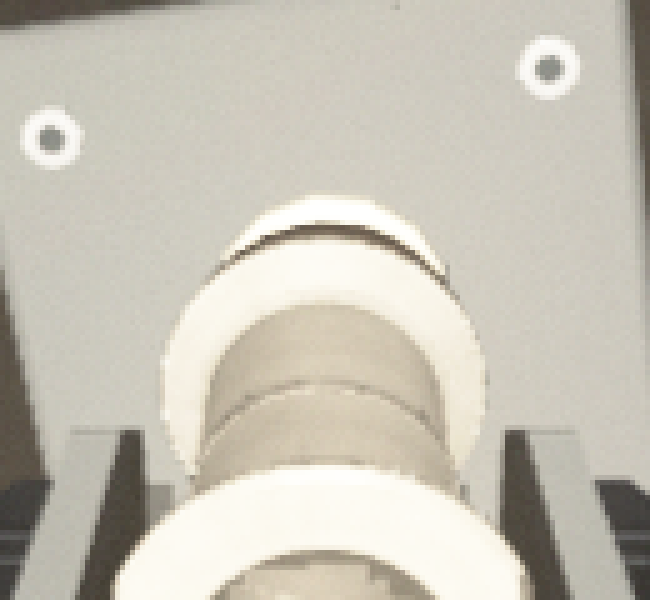

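The flange centre is at about column 254.4 and the ring arc at about 255, so I need roughly +0.5 mm in y. I'll compute x.

```bash
python3 -c "
from h import *
f=dict(np.load('n1.npz'))
print('ring',[px(f,254.5,v,28)[0]+19 for v in(193.8,194.4)],'flange',[px(f,254.5,197.3,z)[0]+20 for z in(38,41,44,46)],'seat base',px(f,254.5,188.5,10)[0]+17)
# top flange of the nipple, z=98
V=f['image'].max(2).astype(int);print([(v,int(V[v,254])) for v in range(238,330,2)])
a=px(f,254,243,98)[0]+20;print('top near edge c',a)
for v in range(200,330): 
  pass
m=cv2.inRange(f['image'].max(2),235,255)
print([ (px(f,254,v,98)[0]) for v in (243,262)])
"
```

```text
ring [np.float64(520.2867408396305), np.float64(520.6883518734566)] flange [np.float64(520.1515101816542), np.float64(519.1059877277246), np.float64(518.0604652737951), np.float64(517.3634503045088)] seat base 520.4680461453157
[(238, 213), (240, 214), (242, 207), (244, 255), (246, 254), (248, 253), (250, 253), (252, 253), (254, 252), (256, 253), (258, 253), (260, 161), (262, 181), (264, 218), (266, 221), (268, 219), (270, 220), (272, 217), (274, 216), (276, 220), (278, 219), (280, 216), (282, 210), (284, 216), (286, 217), (288, 217), (290, 217), (292, 217), (294, 214), (296, 217), (298, 214), (300, 213), (302, 217), (304, 214), (306, 210), (308, 241), (310, 252), (312, 251), (314, 252), (316, 252), (318, 247), (320, 186), (322, 141), (324, 145), (326, 144), (328, 141)]
top near edge c 519.4677348631378
[np.float64(499.4677348631378), np.float64(508.4881748137559)]
```

Call:
step_arm --rows '[{"x": -0.8,"y": 0.6,"z": 1.5,"rx": 0,"ry": 0,"rz": 0,"jaw": 0.25},{"x": -0.8,"y": 0.6,"z": 3,"rx": 0,"ry": 0,"rz": 0,"jaw": 0.25},{"x": -0.8,"y": 0.6,"z": 4,"rx": 0,"ry": 0,"rz": 0,"jaw": 0.25},{"x": -0.8,"y": 0.6,"z": 4.5,"rx": 0,"ry": 0,"rz": 0,"jaw": 0.25},{"x": -0.8,"y": 0.6,"z": 4.5,"rx": 0,"ry": 0,"rz": 0,"jaw": 0.25}]'

```text
time: 35.65
tool_pos: [519.1, -276.5, 67.9]
ee_rot: [[-1.0, -0.0, -0.0], [-0.0, 1.0, 0.0], [0.0, 0.0, -1.0]]
wrist_force: [0.1, 0.1, -1.8]
opening: 35.9
grip_force: 50.3
```

```bash
python3 -c "
from h import *
go(519.2,-276.4,67,90);print(monitor.sense()['wrist_force'])
f=shot('wrist','n2',view=False);V=f['image'].max(2).astype(int);t=monitor.sense()['tool_pos'];z=t[2]-34.6
for v in range(186,204): print(v,''.join('#' if x<150 else ('o' if x>232 else '.') for x in V[v,205:305]))
e=np.where(V[236:330,254]>230)[0]+236;print(e.min(),e.max(),'top c',(px(f,254,e.min()-.5,z+60)[0]+px(f,254,e.max()+.5,z+60)[0])/2,'TCP',t)
"
```

```text
go [-0.06  0.09  0.89] rz=0.0 (or -180.0) tilt fix [ 0.   -0.01  0.  ] q6 -2.118035394741846 pos [ 519.14 -276.49   67.89] yaw 90.00289743469965
[ 0.13  0.13 -1.82]
186 ....................................................................................................
187 ....................................................................................................
188 ....................................................................................................
189 ....................................................................................................
190 ............................................oooooooooo..............................................
191 ..........................................oooooooooooooooooo........................................
192 .......................................ooooooooooooooooooooooo......................................
193 .....................................ooooooooooooooooooooooooooo....................................
194 ...................................oooooooooooooooooooooooooooooo..........................
[... 316 characters left out ...]
........
198 ................................oooo.###...oooooooooooo....####.ooooo...............................
199 ...............................ooo.##...ooooooooooooooooooo...##.ooooo..............................
200 ..............................oo..#..ooooooooooooooooooooooooo...#.oooo.............................
201 .............................oo.#..oooooooooooooooooooooooooooooo.##.oo.............................
202 ............................oo...oooooooooooooooooooooooooooooooooo...oo............................
203 ...............................ooooooooooooooooooooooooooooooooooooo..ooo...........................
242 317 top c 519.0803804115095 TCP [ 519.18 -276.52   68.  ]
```

```bash
python3 -c "
from h import *
f=dict(np.load('n2.npz'))
print('ring',px(f,254.5,195.4,28)[0]+19,px(f,254.5,195.4,29)[0]+19,'flange',[(z,px(f,254.5,197.6,33.4+z)[0]+20) for z in(4,5,6,8)])
"
```

```text
ring 520.8045515840821 520.462439172097 flange [(4, np.float64(519.9604407457334)), (5, np.float64(519.610406176171)), (6, np.float64(519.2603716066085)), (8, np.float64(518.5603024674836))]
```

Call:
step_arm --rows '[{"x": -0.8,"y": 0,"z": 0.3,"rx": 0,"ry": 0,"rz": 0,"jaw": 0.25},{"x": -0.8,"y": 0,"z": 0.6,"rx": 0,"ry": 0,"rz": 0,"jaw": 0.25},{"x": -0.8,"y": 0,"z": 0.9,"rx": 0,"ry": 0,"rz": 0,"jaw": 0.25},{"x": -0.8,"y": 0,"z": 0.9,"rx": 0,"ry": 0,"rz": 0,"jaw": 0.25}]'

```text
time: 36.1
tool_pos: [520.0, -276.5, 67.1]
ee_rot: [[-1.0, -0.0, -0.0], [-0.0, 1.0, 0.0], [0.0, 0.0, -1.0]]
wrist_force: [0.2, -0.6, -0.8]
opening: 36.3
grip_force: 50.3
```

Call:
step_arm --rows '[{"x": 0,"y": 0,"z": 0.3,"rx": 0,"ry": 0,"rz": 0,"jaw": 0.25},{"x": 0,"y": 0,"z": 0.5,"rx": 0,"ry": 0,"rz": 0,"jaw": 0.25},{"x": 0,"y": 0,"z": 0.5,"rx": 0,"ry": 0,"rz": 0,"jaw": 0.25}]'

```text
time: 36.4
tool_pos: [520.1, -276.5, 66.8]
ee_rot: [[-1.0, -0.0, 0.0], [-0.0, 1.0, -0.0], [-0.0, -0.0, -1.0]]
wrist_force: [-0.3, 1.3, -0.6]
opening: 36.2
grip_force: 50.4
```

Call:
step_arm --rows '[{"x": 0,"y": 0,"z": 0.3,"rx": 0,"ry": 0,"rz": 0,"jaw": 0.25},{"x": 0,"y": 0,"z": 0.5,"rx": 0,"ry": 0,"rz": 0,"jaw": 0.25},{"x": 0,"y": 0,"z": 0.5,"rx": 0,"ry": 0,"rz": 0,"jaw": 0.25}]'

```text
time: 36.7
tool_pos: [520.3, -276.6, 66.7]
ee_rot: [[-1.0, -0.0, 0.001], [-0.0, 1.0, -0.0], [-0.001, -0.0, -1.0]]
wrist_force: [-0.7, 0.8, 3.6]
opening: 36.4
grip_force: 50.5
```

```bash
python3 -c "
from h import *
s=monitor.sense();print(s['wrist_force'],s['tool_pos'],s['ft_torque'])"
```

```text
[-0.73  0.82  3.65] [ 520.28 -276.6    66.74] [0.08 0.05 0.03]
```

Contact at 3.6 N at the expected height, so I'll release.

Call:
step_arm --rows '[{"x": 0,"y": 0,"z": -0.3,"rx": 0,"ry": 0,"rz": 0,"jaw": 0.45},{"x": 0,"y": 0,"z": -0.3,"rx": 0,"ry": 0,"rz": 0,"jaw": 0.6},{"x": 0,"y": 0,"z": -0.3,"rx": 0,"ry": 0,"rz": 0,"jaw": 0.8},{"x": 0,"y": 0,"z": -5,"rx": 0,"ry": 0,"rz": 0,"jaw": 1},{"x": 0,"y": 0,"z": -35,"rx": 0,"ry": 0,"rz": 0,"jaw": 1}]'

```text
time: 37.2
tool_pos: [517.9, -275.3, 97.0]
ee_rot: [[-1.0, -0.0, -0.007], [-0.0, 1.0, 0.004], [0.007, 0.004, -1.0]]
wrist_force: [0.1, -0.2, -0.2]
opening: 85.5
grip_force: 0.0
```

Call:
step_arm --rows '[{"x": 0,"y": 0,"z": -40,"rx": 0,"ry": 0,"rz": 0,"jaw": 1},{"x": -20,"y": 0,"z": -80,"rx": 0,"ry": 0,"rz": 0,"jaw": 1},{"x": -60,"y": 0,"z": -105,"rx": 0,"ry": 0,"rz": 0,"jaw": 1},{"x": -80,"y": 0,"z": -120,"rx": 0,"ry": 0,"rz": 0,"jaw": 1},{"x": -80,"y": 0,"z": -120,"rx": 0,"ry": 0,"rz": 0,"jaw": 1}]'

```text
time: 37.7
tool_pos: [602.5, -276.4, 223.6]
ee_rot: [[-1.0, -0.002, 0.004], [-0.002, 1.0, -0.002], [-0.004, -0.002, -1.0]]
wrist_force: [-0.1, -0.2, -1.2]
opening: 85.3
grip_force: 0.0
```

Call:
step_arm --rows '[{"x": 0,"y": 0,"z": 0,"rx": 0,"ry": 0,"rz": 0,"jaw": 1},{"x": 0,"y": 0,"z": 0,"rx": 0,"ry": 0,"rz": 0,"jaw": 1}]'

```text
time: 37.9
tool_pos: [598.9, -276.5, 219.7]
ee_rot: [[-1.0, 0.0, -0.002], [0.0, 1.0, 0.001], [0.002, 0.001, -1.0]]
wrist_force: [-0.1, 0.4, -0.0]
opening: 85.4
grip_force: 0.0
```

```bash
python3 holes.py n3 240; python3 - <<'E'
from h import *
f=dict(np.load("n3.npz"));V=f["image"].max(2).astype(int)
p=proj(f,[519.7,-274.7,92]);u,v=p.round().astype(int);print(p)
for r in range(v-26,v+28,2): print(r,"".join("#" if x<150 else ("o" if x>240 else ".") for x in V[r,u-32:u+32]))
m=cv2.inRange(f["image"].max(2),240,255)
for c in cv2.findContours(m,cv2.RETR_CCOMP,cv2.CHAIN_APPROX_NONE)[0]:
    if cv2.contourArea(c)>100:
        (a,b),ax,t=cv2.fitEllipse(c)
        if np.hypot(a-u,b-v)<20: print(a,b,ax,px(f,a,b,92)[:2])
# clamp in earlier wide view w2
f=dict(np.load("w2.npz"));m=cv2.inRange(f["image"].max(2),150,255)
for c in cv2.findContours(m,cv2.RETR_CCOMP,cv2.CHAIN_APPROX_NONE)[0]:
    (a,b),r=cv2.minEnclosingCircle(c)
    if cv2.contourArea(c)>100 and 140<a<230 and 110<b<190: print("clamp",a,b,r,cv2.contourArea(c),px(f,a,b,15)[:2],cv2.minAreaRect(c))
E
```

```text
hole 218.5 66.125 4.155292510986328 [ 519.69 -274.88]
hole 282.5 56.0 4.272101879119873 [ 519.57 -274.68]
seat [ 519.63 -274.78] TCP [ 598.82 -276.5   219.83] diff [-79.18   1.72] 85.21244264157569
[254.68  90.75]
65 ................................................................
67 ................................................................
69 .......................oooooooooooooooo.........................
71 ...................ooooooooooooooooooooooooo....................
73 ................oooooooooooooooooooooooooooooo..................
75 ..............ooooooooooooooooooooooooooooooooooo...............
77 ............oooooooooooooooooooooooooooooooooooooo..............
79 ...........oooooooooooooo.............ooooooooooooo.............
81 ..........oooooooooooo.#.................ooooooooooo............
83 ..........oooooooooo.#....ooooooooooo......oooooooooo...........
85 ........ooooooooooo.....oooooo....ooooo.....oooooooooo..........
87 ........oooooooooo#....ooooo........oooo.....ooooooooo..........
89 ........ooooooooo.#...ooooo...........ooo.....ooooooooo.........
91
[... 824 characters left out ...]
 ......................ooooooooooooooooooo.......................
117 .............................oooo......#........................
254.01470947265625 91.36050415039062 (18.542028427124023, 19.68596649169922) [ 520.18 -275.25]
254.81411743164062 91.06475067138672 (12.71019172668457, 13.755894660949707) [ 519.95 -274.59]
253.86270141601562 92.2253189086914 (46.588836669921875, 48.82413101196289) [ 520.87 -275.38]
253.89962768554688 93.12002563476562 (31.18253517150879, 32.290687561035156) [ 521.58 -275.35]
clamp 176.76536560058594 150.32847595214844 35.37266540527344 1430.0 [550.7  120.28] ((183.04425048828125, 147.33627319335938), (66.97932434082031, 47.412330627441406), 48.8140754699707)
```

The nipple is upright and within about 1.4 mm of the seat axis. Next is an overhead view of the loose clamp.

Call:
step_arm --rows '[{"x": -3,"y": 46,"z": 0,"rx": 0,"ry": 0,"rz": 0,"jaw": 1},{"x": -6,"y": 92,"z": 0,"rx": 0,"ry": 0,"rz": 0,"jaw": 1},{"x": -9,"y": 138,"z": 0,"rx": 0,"ry": 0,"rz": 0,"jaw": 1},{"x": -12,"y": 184,"z": 0,"rx": 0,"ry": 0,"rz": 0,"jaw": 1},{"x": -15,"y": 230,"z": 0,"rx": 0,"ry": 0,"rz": 0,"jaw": 1}]'

```text
time: 38.45
tool_pos: [613.8, -45.2, 220.5]
ee_rot: [[-1.0, 0.001, -0.001], [0.001, 1.0, 0.0], [0.001, 0.0, -1.0]]
wrist_force: [-0.1, 0.2, 0.6]
opening: 85.4
grip_force: 0.0
```

Call:
step_arm --rows '[{"x": -3,"y": 46,"z": 0,"rx": 0,"ry": 0,"rz": 0,"jaw": 1},{"x": -6,"y": 92,"z": 0,"rx": 0,"ry": 0,"rz": 0,"jaw": 1},{"x": -9,"y": 138,"z": 0,"rx": 0,"ry": 0,"rz": 0,"jaw": 1},{"x": -12,"y": 174,"z": 0,"rx": 0,"ry": 0,"rz": 0,"jaw": 1},{"x": -12,"y": 174,"z": 0,"rx": 0,"ry": 0,"rz": 0,"jaw": 1}]'

```text
time: 38.95
tool_pos: [625.7, 131.6, 220.0]
ee_rot: [[-1.0, -0.005, -0.002], [-0.005, 1.0, 0.001], [0.002, 0.001, -1.0]]
wrist_force: [-0.3, -1.0, -1.0]
opening: 85.6
grip_force: 0.0
```

Call:
step_arm --rows '[{"x": 0,"y": 0,"z": 0,"rx": 0,"ry": 0,"rz": 0,"jaw": 1},{"x": 0,"y": 0,"z": 0,"rx": 0,"ry": 0,"rz": 0,"jaw": 1},{"x": 0,"y": 0,"z": 0,"rx": 0,"ry": 0,"rz": 0,"jaw": 1}]'

```text
time: 39.25
tool_pos: [626.9, 125.8, 221.1]
ee_rot: [[-1.0, 0.002, -0.0], [0.002, 1.0, -0.0], [0.0, -0.0, -1.0]]
wrist_force: [-0.3, -0.6, -0.5]
opening: 85.6
grip_force: 0.0
```

```bash
python3 - <<'E'
from h import *
f=shot("wrist","c1",view=False);V=f["image"].max(2).astype(int);go(545,127,120,90)
p=proj(f,[545,127,15]);u,v=p.round().astype(int);print(p)
for r in range(v-44,v+48,2): print(r,"".join("o" if x>150 else "." for x in V[r,u-60:u+50]))
E
```

```text
go [ 81.98   0.95 101.18] rz=-0.1 (or 179.9) tilt fix [-0.01  0.   -0.  ] q6 -1.4236948007622372 pos [626.97 125.91 221.18] yaw 89.88258448922052
[254.06  87.55]
44 ..............................................................................................................
46 ..............................................................................................................
48 ..............................................................................................................
50 ..............................................................................................................
52 ..............................................................................................................
54 ..................................................oooooooo...ooo..............................................
56 ....................oooo.........................ooooooooooooooo..............................................
58 ..................ooooooooo.......................ooooooooooooo...............................................
60 .................oooooo
[... 3623 characters left out ...]
..........
124 .................................................................ooo....oooooo................................
126 ..............................................................................................................
128 ..............................................................................................................
130 ..............................................................................................................
132 ..............................................................................................................
134 ..............................................................................................................
```

```bash
python3 - <<'E'
from h import *
f=dict(np.load("c1.npz"));m=cv2.inRange(f["image"].max(2),150,255)
u0,v0=257,95
cs=cv2.findContours(m,cv2.RETR_LIST,cv2.CHAIN_APPROX_NONE)[0]
P=np.vstack([c[:,0] for c in cs]).astype(float);d=P-[u0,v0];r=np.hypot(*d.T);a=np.degrees(np.arctan2(d[:,1],d[:,0]))
from scipy.optimize import least_squares
for nm,sel in(("bore",(r>11)&(r<18)&~((a>-130)&(a<-90))),("outer",(r>23)&(r<29)&((a>-70)&(a<50)|(a>100)|(a<-175)))):
    Q=P[sel];s=least_squares(lambda q:np.hypot(Q[:,0]-q[0],Q[:,1]-q[1])-q[2],[u0,v0,20],loss="soft_l1").x
    print(nm,len(Q),s,px(f,s[0],s[1],18)[:2],s[2]*np.linalg.norm(px(f,u0+1,v0,18)-px(f,u0,v0,18)))
E
```

```text
bore 78 [256.59  93.92  15.38] [551.45 129.68] 16.36013363809835
outer 83 [256.48  93.63  25.95] [551.16 129.56] 27.60475816609396
```

Call:
step_arm --rows '[{"x": 20,"y": 1,"z": 20,"rx": 0,"ry": 0,"rz": 8,"jaw": 1},{"x": 40,"y": 2,"z": 40,"rx": 0,"ry": 0,"rz": 16,"jaw": 1},{"x": 60,"y": 3,"z": 60,"rx": 0,"ry": 0,"rz": 24,"jaw": 1},{"x": 74,"y": 4,"z": 80,"rx": 0,"ry": 0,"rz": 32,"jaw": 1},{"x": 74,"y": 4,"z": 100,"rx": 0,"ry": 0,"rz": 40,"jaw": 1}]'

```text
time: 39.8
tool_pos: [551.8, 130.7, 120.9]
ee_rot: [[-0.762, 0.648, 0.0], [0.648, 0.762, 0.0], [-0.0, 0.0, -1.0]]
wrist_force: [0.8, -0.3, -0.3]
opening: 85.2
grip_force: 0.0
```

Call:
step_arm --rows '[{"x": 0,"y": 0,"z": 0,"rx": 0,"ry": 0,"rz": 8,"jaw": 1},{"x": 0,"y": 0,"z": 0,"rx": 0,"ry": 0,"rz": 16,"jaw": 1},{"x": 0,"y": 0,"z": 0,"rx": 0,"ry": 0,"rz": 24,"jaw": 1},{"x": 0,"y": 0,"z": 0,"rx": 0,"ry": 0,"rz": 32,"jaw": 1},{"x": 0,"y": 0,"z": 0,"rx": 0,"ry": 0,"rz": 40,"jaw": 1}]'

```text
time: 40.3
tool_pos: [553.1, 130.4, 121.3]
ee_rot: [[-0.166, 0.986, 0.0], [0.986, 0.166, -0.0], [-0.0, 0.0, -1.0]]
wrist_force: [-1.2, -0.1, -0.4]
opening: 85.2
grip_force: 0.0
```

Call:
step_arm --rows '[{"x": 0,"y": 0,"z": 0,"rx": 0,"ry": 0,"rz": 8,"jaw": 1},{"x": 0,"y": 0,"z": 0,"rx": 0,"ry": 0,"rz": 16,"jaw": 1},{"x": 0,"y": 0,"z": 0,"rx": 0,"ry": 0,"rz": 24,"jaw": 1},{"x": 0,"y": 0,"z": 0,"rx": 0,"ry": 0,"rz": 32,"jaw": 1},{"x": 0,"y": 0,"z": 0,"rx": 0,"ry": 0,"rz": 40,"jaw": 1}]'

```text
time: 40.8
tool_pos: [553.1, 130.4, 121.3]
ee_rot: [[0.506, 0.862, 0.0], [0.862, -0.506, -0.0], [0.0, 0.0, -1.0]]
wrist_force: [-0.7, -0.0, 0.2]
opening: 85.6
grip_force: 0.0
```

Call:
step_arm --rows '[{"x": 0,"y": 0,"z": 0,"rx": 0,"ry": 0,"rz": 8,"jaw": 1},{"x": 0,"y": 0,"z": 0,"rx": 0,"ry": 0,"rz": 16,"jaw": 1},{"x": 0,"y": 0,"z": 0,"rx": 0,"ry": 0,"rz": 24,"jaw": 1},{"x": 0,"y": 0,"z": 0,"rx": 0,"ry": 0,"rz": 34.9,"jaw": 1},{"x": 0,"y": 0,"z": 0,"rx": 0,"ry": 0,"rz": 34.9,"jaw": 1}]'

```text
time: 41.3
tool_pos: [553.1, 130.4, 121.2]
ee_rot: [[0.908, 0.419, 0.0], [0.419, -0.908, -0.0], [0.0, 0.0, -1.0]]
wrist_force: [0.5, 0.5, 0.0]
opening: 85.6
grip_force: 0.0
```

```bash
python3 -c "
from h import *
cams.grab_frame('top');go(553,130,60,115.1)"
```

```text
go [-0.28  0.35 61.25] rz=-0.3 (or 179.7) tilt fix [ 0.01 -0.01 -0.  ] q6 1.310214032944334 pos [553.1  130.44 121.25] yaw -65.22604401000707
```

```bash
python3 -c "
from h import *
go(551.3,129.5,20,115.1)"
```

```text
go [ -2.04   0.09 101.25] rz=-0.3 (or 179.7) tilt fix [ 0.01 -0.01 -0.  ] q6 1.310214032944334 pos [553.1  130.44 121.25] yaw -65.22604401000707
```

Call:
step_arm --rows '[{"x": -2,"y": 0,"z": 30,"rx": 0,"ry": 0,"rz": 0,"jaw": 1},{"x": -2,"y": 0,"z": 60,"rx": 0,"ry": 0,"rz": 0,"jaw": 1},{"x": -2,"y": 0,"z": 90,"rx": 0,"ry": 0,"rz": 0,"jaw": 1},{"x": -2,"y": 0,"z": 100,"rx": 0,"ry": 0,"rz": 0,"jaw": 1},{"x": -2,"y": 0,"z": 100,"rx": 0,"ry": 0,"rz": 0,"jaw": 1}]'

```text
time: 41.85
tool_pos: [550.0, 129.9, 19.4]
ee_rot: [[0.906, 0.424, -0.004], [0.424, -0.906, -0.001], [-0.004, -0.001, -1.0]]
wrist_force: [0.4, 0.1, 0.1]
opening: 85.3
grip_force: 0.0
```

```bash
python3 - <<'E'
from h import *
f=shot("wrist","c2",view=False);V=f["image"].max(2).astype(int);go(551.3,129.5,1,115.1)
for r in range(150,330,5): print(r,"".join("o" if x>150 else "." if x>60 else " " for x in V[r,100:410:3]))
E
```

```text
go [-0.18  0.7  20.37] rz=-0.0 (or 180.0) tilt fix [-0.01  0.03 -0.  ] q6 1.3048596819315945 pos [551.18 130.21  21.37] yaw -64.91104428268865
150 ......................  .        .............. ...........                                        ..  .
155 ....................... . ..................................   . . .                                ....
160 .......................  . ..................................... ....   .                       . ......
165 .......................      ........................................                              . . .
170 .......................     ............................................                                
175 .......................      ......................ooooo...............                                .
180 ........................    ......................ooooooo................ .          ..             .  .
185 ..............................................ooooooooooooooo................    .               . .    
190 ........................... ..................ooooooooooooooo....................
[... 2248 characters left out ...]
...oooooooooooooooooooooooooooooooo.......            ooooo    .
300       .ooo          .........................ooooooo....ooooo.ooooo.............. .           ooo       
305                    ...........................oooooo....ooooo..ooooooo.......... ...                    
310                    ............................oooo.....oooo....oooooo........... ...                   
315                   ............................................................... ...                   
320                  ............................................................... ... .                  
325                 ......................................................................
```

The clamp is square to the fingers, with screw and hinge in line with the image's vertical. I'll go down and grip.

Call:
step_arm --rows '[{"x": 0,"y": 1,"z": 10,"rx": 0,"ry": 0,"rz": 0,"jaw": 1},{"x": 0,"y": 1,"z": 19,"rx": 0,"ry": 0,"rz": 0,"jaw": 1},{"x": 0,"y": 1,"z": 19,"rx": 0,"ry": 0,"rz": 0,"jaw": 0.85},{"x": 0,"y": 1,"z": 19,"rx": 0,"ry": 0,"rz": 0,"jaw": 0.72},{"x": 0,"y": 1,"z": 19,"rx": 0,"ry": 0,"rz": 0,"jaw": 0.62}]' --grip_force 50

```text
time: 42.4
tool_pos: [552.0, 129.9, 3.1]
ee_rot: [[0.905, 0.424, 0.001], [0.424, -0.905, 0.0], [0.001, 0.0, -1.0]]
wrist_force: [-0.0, -0.2, -1.3]
opening: 53.6
grip_force: 49.0
```

Call:
step_arm --rows '[{"x": 0,"y": 0,"z": 0,"rx": 0,"ry": 0,"rz": 0,"jaw": 0.5},{"x": 0,"y": 0,"z": 0,"rx": 0,"ry": 0,"rz": 0,"jaw": 0.5},{"x": 0,"y": 0,"z": 0,"rx": 0,"ry": 0,"rz": 0,"jaw": 0.5},{"x": 0,"y": 0,"z": 0,"rx": 0,"ry": 0,"rz": 0,"jaw": 0.5}]'

```text
time: 42.8
tool_pos: [552.1, 129.9, 3.0]
ee_rot: [[0.906, 0.424, 0.001], [0.424, -0.906, 0.0], [0.001, 0.0, -1.0]]
wrist_force: [-2.6, 0.8, 5.8]
opening: 53.8
grip_force: 54.1
```

Call:
step_arm --rows '[{"x": 0,"y": 0,"z": -10,"rx": 0,"ry": 0,"rz": 0,"jaw": 0.5},{"x": 0,"y": 0,"z": -40,"rx": 0,"ry": 0,"rz": 0,"jaw": 0.5},{"x": 0,"y": 0,"z": -80,"rx": 0,"ry": 0,"rz": 0,"jaw": 0.5},{"x": 0,"y": 0,"z": -115,"rx": 0,"ry": 0,"rz": -5,"jaw": 0.5},{"x": 0,"y": 0,"z": -120,"rx": 0,"ry": 0,"rz": -11,"jaw": 0.5}]'

```text
time: 43.3
tool_pos: [553.7, 130.1, 128.3]
ee_rot: [[0.806, 0.592, 0.008], [0.592, -0.806, 0.001], [0.008, 0.004, -1.0]]
wrist_force: [0.1, -0.8, -1.3]
opening: 53.6
grip_force: 53.5
```

Call:
step_arm --rows '[{"x": 0,"y": 0,"z": 0,"rx": 0,"ry": 0,"rz": -8,"jaw": 0.5},{"x": 0,"y": 0,"z": 0,"rx": 0,"ry": 0,"rz": -16,"jaw": 0.5},{"x": 0,"y": 0,"z": 0,"rx": 0,"ry": 0,"rz": -24,"jaw": 0.5},{"x": 0,"y": 0,"z": 0,"rx": 0,"ry": 0,"rz": -32,"jaw": 0.5},{"x": 0,"y": 0,"z": 0,"rx": 0,"ry": 0,"rz": -40,"jaw": 0.5}]'

```text
time: 43.8
tool_pos: [551.3, 129.7, 121.9]
ee_rot: [[0.235, 0.972, -0.001], [0.972, -0.235, -0.0], [-0.0, -0.001, -1.0]]
wrist_force: [-0.2, -0.2, -0.7]
opening: 53.8
grip_force: 53.4
```

Call:
step_arm --rows '[{"x": 0,"y": 0,"z": 0,"rx": 0,"ry": 0,"rz": -8,"jaw": 0.5},{"x": 0,"y": 0,"z": 0,"rx": 0,"ry": 0,"rz": -16,"jaw": 0.5},{"x": 0,"y": 0,"z": 0,"rx": 0,"ry": 0,"rz": -24,"jaw": 0.5},{"x": 0,"y": 0,"z": 0,"rx": 0,"ry": 0,"rz": -32,"jaw": 0.5},{"x": 0,"y": 0,"z": 0,"rx": 0,"ry": 0,"rz": -40,"jaw": 0.5}]'

```text
time: 44.3
tool_pos: [551.2, 129.7, 121.8]
ee_rot: [[-0.445, 0.895, -0.001], [0.895, 0.445, -0.0], [0.0, -0.001, -1.0]]
wrist_force: [0.6, -0.1, 0.2]
opening: 53.5
grip_force: 53.4
```

Call:
step_arm --rows '[{"x": 0,"y": 0,"z": 0,"rx": 0,"ry": 0,"rz": -8,"jaw": 0.5},{"x": 0,"y": 0,"z": 0,"rx": 0,"ry": 0,"rz": -16,"jaw": 0.5},{"x": 0,"y": 0,"z": 0,"rx": 0,"ry": 0,"rz": -24,"jaw": 0.5},{"x": 0,"y": 0,"z": 0,"rx": 0,"ry": 0,"rz": -32,"jaw": 0.5},{"x": 0,"y": 0,"z": 0,"rx": 0,"ry": 0,"rz": -40,"jaw": 0.5}]'

```text
time: 44.8
tool_pos: [551.2, 129.7, 121.8]
ee_rot: [[-0.917, 0.4, -0.001], [0.4, 0.917, -0.0], [0.001, -0.001, -1.0]]
wrist_force: [0.8, -0.1, -0.7]
opening: 54.0
grip_force: 53.4
```

Call:
step_arm --rows '[{"x": 0,"y": 0,"z": 0,"rx": 0,"ry": 0,"rz": -8,"jaw": 0.5},{"x": 0,"y": 0,"z": 0,"rx": 0,"ry": 0,"rz": -16,"jaw": 0.5},{"x": 0,"y": 0,"z": 0,"rx": 0,"ry": 0,"rz": -24,"jaw": 0.5},{"x": 0,"y": 0,"z": 0,"rx": 0,"ry": 0,"rz": -32,"jaw": 0.5},{"x": 0,"y": 0,"z": 0,"rx": 0,"ry": 0,"rz": -32,"jaw": 0.5}]'

```text
time: 45.3
tool_pos: [551.3, 129.7, 121.9]
ee_rot: [[-0.99, -0.142, -0.001], [-0.142, 0.99, -0.0], [0.001, -0.0, -1.0]]
wrist_force: [0.3, 0.4, -0.9]
opening: 53.6
grip_force: 53.4
```

```bash
python3 -c "
from h import *
cams.grab_frame('top');go(626.5,-260.6,120,98.2);s=monitor.sense();print(s['opening'],s['grip_force'],s['qpos'])"
```

```text
go [ -20.55 -396.95    1.9 ] rz=-0.3 (or 179.7) tilt fix [ 0.   -0.04  0.  ] q6 -1.5382308037108956 pos [551.37 129.72 121.92] yaw 97.93090017652881
53.08217560426645 53.44897550472524 [ 0.17  0.01  1.51  0.    1.62 -1.54]
```

Call:
step_arm --rows '[{"x": -2,"y": -42,"z": 0,"rx": 0,"ry": 0,"rz": 0,"jaw": 0.5},{"x": -4,"y": -84,"z": 0,"rx": 0,"ry": 0,"rz": 0,"jaw": 0.5},{"x": -6,"y": -126,"z": 0,"rx": 0,"ry": 0,"rz": 0,"jaw": 0.5},{"x": -9,"y": -168,"z": 0,"rx": 0,"ry": 0,"rz": 0,"jaw": 0.5},{"x": -11,"y": -210,"z": 0,"rx": 0,"ry": 0,"rz": 0,"jaw": 0.5}]'

```text
time: 45.85
tool_pos: [592.1, -78.2, 122.1]
ee_rot: [[-0.991, -0.137, -0.0], [-0.137, 0.991, 0.0], [0.0, 0.0, -1.0]]
wrist_force: [1.2, 0.4, -1.5]
opening: 53.5
grip_force: 53.5
```

Call:
step_arm --rows '[{"x": -2,"y": -45,"z": 0,"rx": 0,"ry": 0,"rz": 0,"jaw": 0.5},{"x": -4,"y": -90,"z": 0,"rx": 0,"ry": 0,"rz": 0,"jaw": 0.5},{"x": -6,"y": -135,"z": 0,"rx": 0,"ry": 0,"rz": 0,"jaw": 0.5},{"x": -9.5,"y": -175,"z": 10,"rx": 0,"ry": 0,"rz": 0,"jaw": 0.5},{"x": -9.5,"y": -187,"z": 30,"rx": 0,"ry": 0,"rz": 0,"jaw": 0.5}]'

```text
time: 46.35
tool_pos: [628.5, -265.3, 93.5]
ee_rot: [[-0.991, -0.133, 0.003], [-0.133, 0.991, -0.003], [-0.003, -0.003, -1.0]]
wrist_force: [0.2, 0.2, -0.6]
opening: 53.6
grip_force: 53.4
```

Call:
step_arm --rows '[{"x": 0,"y": 0,"z": 10,"rx": 0,"ry": 0,"rz": 0,"jaw": 0.5},{"x": 0,"y": 0,"z": 20,"rx": 0,"ry": 0,"rz": 0,"jaw": 0.5},{"x": 0,"y": 0,"z": 25,"rx": 0,"ry": 0,"rz": 0,"jaw": 0.5},{"x": 0,"y": 0,"z": 25,"rx": 0,"ry": 0,"rz": 0,"jaw": 0.5},{"x": 0,"y": 0,"z": 25,"rx": 0,"ry": 0,"rz": 0,"jaw": 0.5}]'

```text
time: 46.85
tool_pos: [628.3, -259.5, 68.1]
ee_rot: [[-0.99, -0.142, 0.001], [-0.142, 0.99, -0.0], [-0.001, -0.001, -1.0]]
wrist_force: [0.3, 0.3, -0.0]
opening: 53.6
grip_force: 53.4
```

```bash
python3 - <<'E'
from h import *
go(626.5,-260.6,50,98.2);f=shot("wrist","k1",view=False);V=f["image"].max(2).astype(int)
print("post px",proj(f,[626.9,-259.2,32]),proj(f,[626.9,-259.2,10]));go(626.5,-260.6,50,98.2)
for r in range(190,300,4): print(r,"".join("o" if x>235 else "." if x>150 else ":" if x>60 else " " for x in V[r,180:340:2]))
E
```

```text
go [ 1.96 -0.84 18.09] rz=-0.0 (or 180.0) tilt fix [-0.03  0.06 -0.  ] q6 -2.1549274730129 pos [ 628.3  -259.48   68.09] yaw 98.15956050601419
post px [252.86 221.26] [253.01 208.42]
go [ 2.06 -0.58 18.41] rz=-0.0 (or 180.0) tilt fix [-0.05  0.08  0.  ] q6 -2.1550509688663926 pos [ 628.43 -259.72   68.42] yaw 98.1535711060037
190 ::::..................................................................::::      
194 ::::..................................................................::::   :  
198 ::::.....................oooooo.ooooooooo.............................:: :  :   
202 ::::...........................ooooo.oooooooooooo.....................::::::  : 
206 :::::...................oooooooooo.oooooooooooooo....................::::     ::
210 :::::...................oooooooooo.ooooooo..........................:::::::     
214 :::::....................oooooooooooooooooooooooo..................:::::::::    
218 :::::.................ooooooooooooo.o....oooooooooooooo.........::::::::::::    
222 :::::.............ooooooooooooooooo.....oooooooooooooooo.......:::::::::::: ::  
226 :::
[... 895 characters left out ...]
:.................       :::::: 
270 .::::::::.oooooooooooooooooo.::::::::::::::::::..................:       :::::::
274 ::::::::::ooooooooooooooooooooo..::::::::::......................:        ::::::
278 ::::::::::.ooooooooooo..ooooooooo..::::::...........:............          :::::
282 :: ::::::::.ooooooooooo...ooooo....::::::.........:.............:          :..: 
286 :::  :::::::.oooooooooooo..........:::::::......::.............:::         ..:  
290 :::  :::::::::oooooooooooooo......:::::::::.....................::              
294        :::::::::oooooooooooooo.....::::::.....................:...:             
298         ::::::::::oooooooooo.o.....::::::....................::....:
```

Call:
step_arm --rows '[{"x": 1.9,"y": -0.6,"z": 8,"rx": 0,"ry": 0,"rz": 0,"jaw": 0.5},{"x": 1.9,"y": -0.6,"z": 16,"rx": 0,"ry": 0,"rz": 0,"jaw": 0.5},{"x": 1.9,"y": -0.6,"z": 24,"rx": 0,"ry": 0,"rz": 0,"jaw": 0.5},{"x": 1.9,"y": -0.6,"z": 28,"rx": 0,"ry": 0,"rz": 0,"jaw": 0.5},{"x": 1.9,"y": -0.6,"z": 28,"rx": 0,"ry": 0,"rz": 0,"jaw": 0.5}]'

```text
time: 47.4
tool_pos: [625.4, -261.0, 37.5]
ee_rot: [[-0.99, -0.141, -0.002], [-0.141, 0.99, 0.001], [0.002, 0.001, -1.0]]
wrist_force: [-0.3, -0.1, -1.1]
opening: 54.2
grip_force: 53.4
```

```bash
python3 - <<'E'
from h import *
go(626.5,-260.6,13,98.2);print(monitor.sense()['wrist_force']);f=shot("wrist","k2",view=False);V=f["image"].max(2).astype(int)
for r in range(200,300,4): print(r,"".join("o" if x>235 else "." if x>150 else ":" if x>60 else " " for x in V[r,180:340:2]))
E
```

```text
go [-1.24  0.21 24.49] rz=-0.1 (or 179.9) tilt fix [ 0.08 -0.12 -0.  ] q6 -2.1576491972647767 pos [ 625.35 -261.01   37.5 ] yaw 98.09377001165723
[-0.29 -0.1  -1.05]
200 ..........................ooooo.oooooooooo.ooooo............................::::
204 ...........................ooo.ooo..o..oooooooooo...........................::  
208 ........................ooooooooooooooo.ooo....oo...........................:   
212 .........................oooooooooo.oooooo.o................................    
216 .........................ooooooooooooooo.oooooooooooo......................:    
220 ...................o.ooooooooooooo.....o.oooooooooooo.oo..................::    
224 .................oooooooooooooooooo.....oooooooooooooooo................::::    
228 ................oooooooooooooooooo......oooooooooooooooooooo..........::::::    
232 :..............ooooooooooooooooooo......oooooooooooooooooooooo......::::::::    
236 :...........oooooooooooooooooooo.oooo.......ooooooooooooooooooo...:::::::::: :  
240 :......::::oooooooooooooooo.::..oooooooooo....::ooooooooooooooo..:::....::::: : 
[... 477 characters left out ...]
:::................      ::::::: 
268 .::::::::.oooooooooooooooo...........:::::::::::.................:       :::::::
272 :::  ::::.oooooooooooooooooo.......::::::::::....................:        ::::::
276 :      :::.ooooooooooo.oooooooooooo.:::::........................:         :::::
280 ::   :: :::oooooooooooo..oooooooooo::::::..........:............:          :...:
284 ::   : :::::oooooooooooo....oooooo.:::::::......:::............:           ..:  
288 ::      :::::.oooooooooooo..::...:::::::::..::::..............::::              
292  ::      ::::::oooooooooooooooo..::::::::::.................:::::::             
296   :     :::::::::oooooooooooooo....::::::.................:::::.:::
```

The post tip is visible within the bore, at about column 254, rows 236–254. Lowering.

Call:
step_arm --rows '[{"x": -1,"y": 0,"z": 5,"rx": 0,"ry": 0,"rz": 0,"jaw": 0.5},{"x": -1,"y": 0,"z": 10,"rx": 0,"ry": 0,"rz": 0,"jaw": 0.5},{"x": -1,"y": 0,"z": 15,"rx": 0,"ry": 0,"rz": 0,"jaw": 0.5},{"x": -1,"y": 0,"z": 20,"rx": 0,"ry": 0,"rz": 0,"jaw": 0.5},{"x": -1,"y": 0,"z": 20,"rx": 0,"ry": 0,"rz": 0,"jaw": 0.5}]'

```text
time: 47.95
tool_pos: [626.4, -260.8, 17.7]
ee_rot: [[-0.99, -0.141, -0.002], [-0.141, 0.99, 0.001], [0.002, 0.001, -1.0]]
wrist_force: [0.5, 0.1, -0.7]
opening: 53.6
grip_force: 53.4
```

Call:
step_arm --rows '[{"x": 0,"y": 0,"z": 1,"rx": 0,"ry": 0,"rz": 0,"jaw": 0.5},{"x": 0,"y": 0,"z": 2,"rx": 0,"ry": 0,"rz": 0,"jaw": 0.5},{"x": 0,"y": 0,"z": 3,"rx": 0,"ry": 0,"rz": 0,"jaw": 0.5},{"x": 0,"y": 0,"z": 3,"rx": 0,"ry": 0,"rz": 0,"jaw": 0.5}]'

```text
time: 48.35
tool_pos: [627.0, -261.1, 16.1]
ee_rot: [[-0.99, -0.141, 0.0], [-0.141, 0.99, -0.0], [-0.0, -0.0, -1.0]]
wrist_force: [0.2, 0.0, -0.7]
opening: 53.9
grip_force: 53.4
```

Call:
step_arm --rows '[{"x": 0,"y": 0,"z": 1,"rx": 0,"ry": 0,"rz": 0,"jaw": 0.5},{"x": 0,"y": 0,"z": 2,"rx": 0,"ry": 0,"rz": 0,"jaw": 0.5},{"x": 0,"y": 0,"z": 2.6,"rx": 0,"ry": 0,"rz": 0,"jaw": 0.5},{"x": 0,"y": 0,"z": 2.6,"rx": 0,"ry": 0,"rz": 0,"jaw": 0.5}]'

```text
time: 48.75
tool_pos: [626.9, -261.1, 13.3]
ee_rot: [[-0.99, -0.141, -0.0], [-0.141, 0.99, 0.0], [0.0, 0.0, -1.0]]
wrist_force: [-0.2, -0.3, -0.7]
opening: 53.8
grip_force: 53.4
```

Call:
step_arm --rows '[{"x": 0,"y": 0,"z": 0.5,"rx": 0,"ry": 0,"rz": 0,"jaw": 0.5},{"x": 0,"y": 0,"z": 0.5,"rx": 0,"ry": 0,"rz": 0,"jaw": 0.5}]'

```text
time: 48.95
tool_pos: [627.1, -261.1, 13.1]
ee_rot: [[-0.99, -0.141, 0.0], [-0.141, 0.99, -0.0], [-0.0, -0.0, -1.0]]
wrist_force: [-1.3, 0.5, -1.6]
opening: 53.9
grip_force: 53.5
```

Within fractions of a millimetre of the plate, so I'll release it and rise straight up.

Call:
step_arm --rows '[{"x": 0,"y": 0,"z": 0.4,"rx": 0,"ry": 0,"rz": 0,"jaw": 0.5},{"x": 0,"y": 0,"z": 0.4,"rx": 0,"ry": 0,"rz": 0,"jaw": 0.7},{"x": 0,"y": 0,"z": 0.4,"rx": 0,"ry": 0,"rz": 0,"jaw": 1},{"x": 0,"y": 0,"z": 0,"rx": 0,"ry": 0,"rz": 0,"jaw": 1},{"x": 0,"y": 0,"z": -25,"rx": 0,"ry": 0,"rz": 0,"jaw": 1}]'

```text
time: 49.45
tool_pos: [624.7, -260.0, 33.6]
ee_rot: [[-0.99, -0.141, -0.007], [-0.141, 0.99, 0.003], [0.007, 0.004, -1.0]]
wrist_force: [-0.2, -0.7, -0.7]
opening: 85.4
grip_force: 0.0
```

Call:
step_arm --rows '[{"x": 0,"y": 0,"z": -45,"rx": 0,"ry": 0,"rz": 0,"jaw": 1},{"x": 0,"y": 0,"z": -90,"rx": 0,"ry": 0,"rz": 0,"jaw": 1},{"x": 0,"y": 0,"z": -135,"rx": 0,"ry": 0,"rz": 0,"jaw": 1},{"x": 0,"y": 0,"z": -190,"rx": 0,"ry": 0,"rz": 0,"jaw": 1},{"x": 0,"y": 0,"z": -190,"rx": 0,"ry": 0,"rz": 0,"jaw": 1}]'

```text
time: 49.95
tool_pos: [628.8, -261.9, 238.2]
ee_rot: [[-0.99, -0.141, 0.013], [-0.141, 0.99, -0.006], [-0.012, -0.008, -1.0]]
wrist_force: [-1.0, -0.2, 1.1]
opening: 85.4
grip_force: 0.0
```

Call:
step_arm --rows '[{"x": 0,"y": 0,"z": 0,"rx": 0,"ry": 0,"rz": 0,"jaw": 1},{"x": 0,"y": 0,"z": 0,"rx": 0,"ry": 0,"rz": 0,"jaw": 1},{"x": 0,"y": 0,"z": 0,"rx": 0,"ry": 0,"rz": 0,"jaw": 1}]'

```text
time: 50.25
tool_pos: [626.4, -260.8, 224.9]
ee_rot: [[-0.99, -0.141, -0.004], [-0.141, 0.99, 0.002], [0.004, 0.003, -1.0]]
wrist_force: [0.5, 0.5, -0.4]
opening: 85.4
grip_force: 0.0
```

```bash
python3 - <<'E'
from h import *
f=shot("wrist","z1",view=False);V=f["image"].max(2).astype(int)
for n,p in(("post",[626.9,-259.2,32]),("nip",[520,-275,92])): print(n,proj(f,p))
u,v=proj(f,[626.9,-259.2,20]).round().astype(int)
for r in range(v-50,v+60,3): print(r,"".join("o" if x>235 else "." if x>150 else ":" if x>60 else " " for x in V[r,u-55:u+55:2]))
m=cv2.inRange(f["image"].max(2),235,255)
q=proj(f,[520,-275,92])
for c in cv2.findContours(m,cv2.RETR_CCOMP,cv2.CHAIN_APPROX_NONE)[0]:
    if cv2.contourArea(c)>100:
        e=cv2.fitEllipse(c)
        if np.hypot(e[0][0]-q[0],e[0][1]-q[1])<15: print("nip",e,px(f,*e[0],92)[:2])
print(monitor.sense()["tool_pos"],monitor.sense()["time"])
E
```

```text
post [253.99 166.57]
nip [253.29  54.63]
114 ::::::::.....::::..:.:...:......................:::::::
117 ::::::::......:.....:...........................:::::::
120 ::::::::......::................................:::::::
123 ::::::::.......::...............................:::::::
126 ::::::::........................................:::::::
129 ::::::::........................................:::::::
132 ::::::::........................................:::::::
135 ::::::::.................oooo...................:::::::
138 ::::::::..............oooooooooo................:::::::
141 ::::::::..............oooooooooo................:::::::
144 ::::::::.............oooooo..oooooo.............:::::::
147 ::::::::...........oooooooo..oooooooo...........:::::::
150 :::::::::.........oooooooo...ooooooooo..........:::::::
153 :::::::::.......oooooooo........ooooooo........::::::::
156 :::::::::.......oooooo...ooo.....ooooooo.......::::::::
159 :::::::::.......ooooo...o.oooo....oooooo.......::::::::
162 :::::::::......oooooo..oooooooooo..ooooo.......::::::::
165 :::::::::.......ooooo..ooooooooo...
[... 865 characters left out ...]
:::::::::::::::::::::::::::::::::::::::::::::::::::::::
213 :::::::::::::::::::::::::::::::::::::::::::::::..::::::
216 ::::::::::::::::::::::::::::::::::::::::::.......::::::
219 ::::::::::::::::::::::::::::::::::::::::........:::::: 
222 ::::::::::::::::::::::::::::::::::::::........::::: : :
nip ((252.66864013671875, 55.62171936035156), (47.80510330200195, 51.64152526855469), 0.055210378021001816) [ 520.81 -275.4 ]
nip ((253.8733673095703, 62.34117889404297), (12.127676010131836, 13.769432067871094), 179.3924102783203) [ 525.72 -273.71]
nip ((252.4707794189453, 55.32649230957031), (29.999351501464844, 30.969026565551758), 177.3227081298828) [ 520.61 -275.59]
[ 626.44 -260.85  225.04] 50.3
```

The clamp lies over the post with its screw away from the seat, and the nipple is unchanged. Handing in.

```bash
python3 -c "
from plant import ticket
print(ticket.close_job())"
```

```text
the job is handed in; nothing more can be done
None
```

Both kits are made up and the job is handed in at about 50 s of the 144 s allowed. The reducer and nipple each went down on their rings with about 6 N or less, and the loose clamp is over the bare post. Ring_40 sits about 2 mm off its seat's centre, within its slack; I last checked the reducer just after placing it, and no verdict came back at hand-in.

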